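Hold the tile jig's sprung jaw open at the mark

ROBOT

A 6-joint arm with a two-finger parallel gripper is mounted at the origin on the work surface. World frame = base frame: x ahead of the robot, y to its left, z up, the work surface at z = 0. Lengths are in mm, angles in degrees, forces in N, time in s.
With the tool pointing down it reaches from about 250 to 775 mm from the base axis. Payload 4 kg.
Tool frame: the origin (TCP) lies at the very end of the fingers, on their centre line; the grasp point (between the pads) lies 19 mm behind it; z points along the fingers, y is the direction in which the jaws open and shut (so a half turn about z gives the same grasp; the last joint's range is limited). The gripper opens to 85 mm and grips with 20 to 120 N. Pads are 22 mm wide; open, the fingers measure 114 mm over their backs; the gripper's body (76 mm by 85 mm) begins 54 mm behind the grasp point. The pads swing forward as they close: fully open they stand 13 mm farther back than shut.
Start: joints at [-70.365, 4.996, 78.535, -0, 96.463, -5.907], TCP at [237.148, -496.264, 231.341] pointing down, gripper open.
Joint ranges: [-177.83, 177.83], [-43.37, 116.18], [15.69, 146.23], [-61.86, 241.86], [9.47, 152.12], [-147.06, 147.06]. Speed limits (degrees/s): [159.86, 159.86, 180, 180, 180, 180].

INTERFACE

Orientations are given as a 3x3 rotation matrix whose columns are the frame's x, y, z axes.
In Python, from bench import * gives the robot as it stands.
- The arm moves only by the tool step_arm, never from a script. Its argument "targets" is a list of rows, each a list of 3 entries, a list of its own where there are three numbers: the gripper command: -1 is fully open, 1 is shut, values between are in proportion, then the shift along the tool's x, y, z in m, then the turn about the tool's z in rad. In form: [[claw, [x, y, z], twist], ...]. A call has 1 to 12 rows; each row shifts and turns the pose as measured when the row begins, along the tool's axes as they then stand; what a row does not reach is not made up. A row lasts 1/8 s, in which the tool goes at most 62.5 mm and 10.7 degrees, less where a joint would pass 70% of its speed; a pose out of reach is approached as far as the arm can. A call with a gripper value outside its range is refused whole. The fingers move at their own pace and stop on an object; "grip_force" is the grip in N (left out, the last holds). Time passes only in rows, so rows that do not move let the fingers close. It gives the time, the measured TCP pose, the force and the opening at its end, in the units of the state.
- observe(): the state, without advancing time (a new reading comes with each control period).
- camera(name): name is "scene" or "top" or "wrist"; returns a dict with "img" (420x560x3 uint8, blue, green, red), "range_z" (420x560 float32, mm along the optical axis (not along the pixel's ray), 0 where there is no reading), "intrinsics" (3x3 intrinsics, pixels), "rvec" (rotation vector, rad) and "tvec" (3), from world to camera coordinates, as OpenCV has them. Camera axes: x right, y down, z forward; pixel columns grow to the right and rows downward; lengths in mm; the calibration is good to about 2 mm. A picture is of the moment at which its call begins.
- hand_in(): hands the job in, once; it reports no verdict.
Trained networks look in a picture, given as the dict that the camera call returned (one of the last four; its "shot" number tells which), for a name from the list of things; names that differ only in an ending like _2 or _b are one class to them, and where a whole thing is asked for, a point or a joint stands for the part that bears it (a point fixed in the world has none). Each returns a list of dicts, best first, with "p" (0 to 1); they miss things now and then, are a little off and sometimes report something else, mostly with a low value. They report only what shows in the picture. A call takes as long as a camera call. They do not tell look-alikes from the thing itself.
- trace(name, picture): "pixels" (420x560 bool, what is visible of it) and "extent" ([left, top, right, bottom] in pixels, round what is visible of it).
The state is a dict: "time_s": time; "joint_positions": joint angles; "qvel": joint speeds; "tau": joint torques, N m; "ee_pos": TCP position; "tcp_rot": TCP orientation; "wrist_force": force on the tool from outside, world axes, zero at the start; "moment": the same for the moment, N m; "grip_width": finger opening in mm.
Only numpy, scipy, OpenCV 4.12 (cv2) and the standard library are available. Lean on these libraries where they do the work, as an engineer would, in place of code of your own. Each camera call takes 0.05 s, during which the arm holds its last target.

TASK

Prise the orange guard flap of the tile jig open with the palette knife, swing it fully back, and lay the knife down on its rest or on the table, clear of the jig. Then take the blue upright tab, pull the sprung jaw out until its black pointer stands at the red marker, and keep it there so that the next tile can be laid in: the program finishes while still holding the tab at the mark. Leave the other things on the table where they are.

Things in the scene. Friction and masses are not known exactly. Their poses are not given: they have to be found in the camera images.
- jig: tile-painting jig, fixed: grey base plate 280 (x) x 150 (y) x 15 mm. Origin: centre of its underside. +x points to the aluminium fence away from the robot; the jaw is pulled to -x; the flap's free edge is on the -y side (robot's right). Flap hinge: line along x at y = +45, z = 66 mm; hinge posts at y = +51 mm, below z = 65. A catch post (14 x 8 mm, 77 mm high) stands at x = -22, y = -64 mm.
- cover (a joint): orange guard flap over the pull tab, rad: 0 shut and level, grows as the free edge rises, 2.5 fully back, leaning outwards on the jig's +y side. A sprung ball catch holds it shut: about 4 N upwards, 20 mm in from the free edge, frees it; then it is light (40 g). Past 1.7 it falls open by itself and stays; let go below 1.5 it falls shut.
- cover_lip (a point): point on the flap's free edge where it can be prised; moves with the flap. Flap: flat plate 70 (jig x) x 95 mm (hinge to free edge), 4 mm thick, centred at jig x = -50; this point is at jig x = -60, y = -50, z = 66 mm when shut, at mid-thickness. Below the flap is free room from 27 to 64 mm above the table, inwards as far as the pull tab's side (jig y = -12 mm).
- slide (a joint): sprung jaw with its pull tab, m: 0 home (nearest the fence), grows to 0.062 as the tab is pulled towards the jig's -x. The spring pulls it back: about 2.6 N at home, 8 N at 0.04.
- pull_tab (a point): grasp point on the blue upright tab: 12 mm thick (jig x), 24 mm wide (jig y), 21 to 58 mm above the table; the point is 46 mm above the table on its centre line, at jig x = -50, y = 0 when home. In front (jig -x) it is free; behind it, for 66 mm, only the flat bar (top at 21 mm). Covered by the flap until that is open.
- pointer (a point): tip of the black pointer that sticks out of the tab's foot to jig -y; it is at the tab's jig x, and moves with the jaw.
- mark (a point): red marker on the white scale strip at the jig's -y side, 28 to 48 mm from the pointer's home towards jig -x; axes parallel to the jig's. The pointer is at the mark when both have the same x in the jig's frame.
- knife_handle (a point): centre of the palette knife's dark wooden handle (95 long x 14 wide x 18 mm tall, x = -50 to +45 mm). +x points along the knife to the blade's tip, z up. Balance point x = +20 mm. At the start it lies in its rest, handle centre 45 mm above the table; grip it at x = +10 to +35 mm, across y: the rest is open to both sides there, down to 6 mm above the table.
- knife_tip (a point): end of the steel blade (16 wide, 3 mm thick, 85 mm long, in the handle's mid-plane), 130 mm from the handle's centre along +x.
- rest: fixed white ceramic knife rest, origin on the table under the handle's centre, +x towards the blade's tip. Two notched supports, 12 mm thick in x: under the handle at x = -30 mm (floor of notch 36 mm up) and under the blade at x = +85 mm (floor 43.5 mm up); notches 24 mm wide and 9 mm deep.
- tile: the next tile: white, 120 x 120 x 10 mm, painted with a coral flower, lying flat, left of the jig on the robot's side; a bystander, origin at the centre of its underside
- glaze: small amber glaze jar with white cap, 44 mm across, 85 mm tall; a bystander, origin at the centre of its underside
- cup: blue ceramic cup, 72 mm across, 75 mm tall; a bystander, origin at the centre of its underside
- dish: shallow white bowl, 96 mm across, 26 mm tall; a bystander, origin at the centre of its underside
- palette: white ceramic paint slab 115 x 75 x 12 mm with three dabs of colour; a bystander, origin at the centre of its underside
Not all that is in view belongs to the job. Of the things shaped like the part that bears knife_handle, the dark wooden one is meant.

How it is judged:
By the outcome, as a careful person would: the job done as asked, in the order asked, and still so for the second after the job is handed in, while the arm keeps its last pose, push and grip.
It also fails if it takes over 54 s, if anything falls off the work surface, if the arm or the gripper's body presses on something with over 40 N, if the wrist force passes 120 N, or if a joint passes its speed limit or range.

## Working session

There is one attempt and no reset: what is moved stays moved. The work goes in short steps, Python scripts to look and compute and a tool call to move; the robot and the scene stay as the last step left them, time stands still between calls to the robot, and variables do not carry over. Pictures are saved under pics/ and viewed, and the job is handed in when it is done.

Besides the shell and the picture viewer there is one more tool, called after "Call:" by a JSON object that holds its "name" and its "arguments", one argument or row to a line. step_arm: Moves the arm, as the interface text tells. Its arguments: {"type":"object","properties":{"targets":{"type":"array","items":{"type":"array"}},"grip_force":{"type":"number"}},"required":["targets"]}

```bash
ls; mkdir -p pics; python3 - <<'E'
from bench import *
import cv2, numpy as np
s=observe(); print(s)
for n in ("scene","top"):
    c=camera(n); cv2.imwrite(f"pics/{n}0.png",c["img"]); print(n,c["intrinsics"],c["rvec"],c["tvec"],c["shot"])
    np.savez(f"{n}0.npz",**{k:c[k] for k in("img","range_z","intrinsics","rvec","tvec")})
    for t in ("jig","cover","cover_lip","knife_handle","rest","tile","glaze","cup","dish","palette","pointer","mark","pull_tab"):
        try: print(t,[(round(float(d["p"]),2),[int(v) for v in d["extent"]]) for d in trace(t,c)][:4])
        except Exception as e: print(t,"ERR",e)
E
```

```text
pics
{'time_s': 0.0, 'joint_positions': array([-7.03652515e+01,  5.04173420e+00,  7.86267908e+01, -2.18146920e-03,
        9.64621809e+01, -5.90708732e+00]), 'qvel': array([ 0.0112986 ,  0.04002809,  0.07142517,  0.04027179,  0.08252433,
       -0.04185085]), 'tau': array([ 3.42440826e-04, -3.51862872e+01, -3.13276792e+01, -1.70467024e-04,
        1.07401412e-02, -1.37607233e-05]), 'ee_pos': array([ 236.95886649, -495.77851285,  230.09596301]), 'tcp_rot': array([[ 9.02272604e-01,  4.31165286e-01, -8.02182656e-04],
       [ 4.31165987e-01, -9.02270098e-01,  2.13588723e-03],
       [ 1.97135005e-04, -2.27302641e-03, -9.99997397e-01]]), 'wrist_force': array([0.2312415 , 0.13376484, 0.13264365]), 'moment': array([ 0.01625754,  0.00497635, -0.03545441]), 'grip_width': 85.72555066240447}
scene [[406.36652263   0.         278.86139537]
 [  0.         406.36652263 214.19716861]
 [  0.           0.           1.        ]] [ 1.12886795  2.37617928 -0.95226278] [ 478.76390918 -154.49749288 1696.57431219] 1
jig [(0.79, [270, 241, 349, 318])]
cover [(0.69, [300, 246, 337, 267]), (0.27, [249, 200, 
[... 705 characters left out ...]
    ]] [ 2.16906898 -2.13380396  0.11150949] [-172.60546362  543.99598396 1139.26152618] 2
jig [(0.75, [193, 148, 243, 236])]
cover [(0.87, [198, 191, 230, 211]), (0.55, [279, 212, 335, 244])]
cover_lip [(0.88, [199, 190, 231, 214])]
knife_handle [(0.84, [356, 168, 388, 214]), (0.84, [227, 257, 244, 315]), (0.8, [300, 256, 314, 313]), (0.65, [272, 220, 329, 237])]
rest [(0.96, [280, 214, 334, 243]), (0.44, [271, 221, 331, 237])]
tile [(0.89, [85, 220, 138, 272])]
glaze [(0.73, [303, 152, 320, 168])]
cup [(0.84, [265, 118, 291, 145])]
dish [(0.62, [97, 173, 127, 207])]
palette [(0.72, [354, 262, 396, 302])]
pointer [(0.63, [204, 179, 229, 192])]
mark []
pull_tab [(0.71, [272, 220, 331, 237])]
```

```bash
python3 - <<'E'
import cv2, numpy as np
for n,(a,b,c,d) in (("scene",(150,120,470,360)),("top",(70,100,430,330))):
    im=np.load(n+"0.npz")["img"][b:d,a:c]
    f=min(800/im.shape[1],600/im.shape[0]); cv2.imwrite(f"pics/{n}0z.png",cv2.resize(im,None,fx=f,fy=f,interpolation=cv2.INTER_CUBIC)); print(f)
E
```

```text
2.5
2.2222222222222223
```

View pics/scene0z.png

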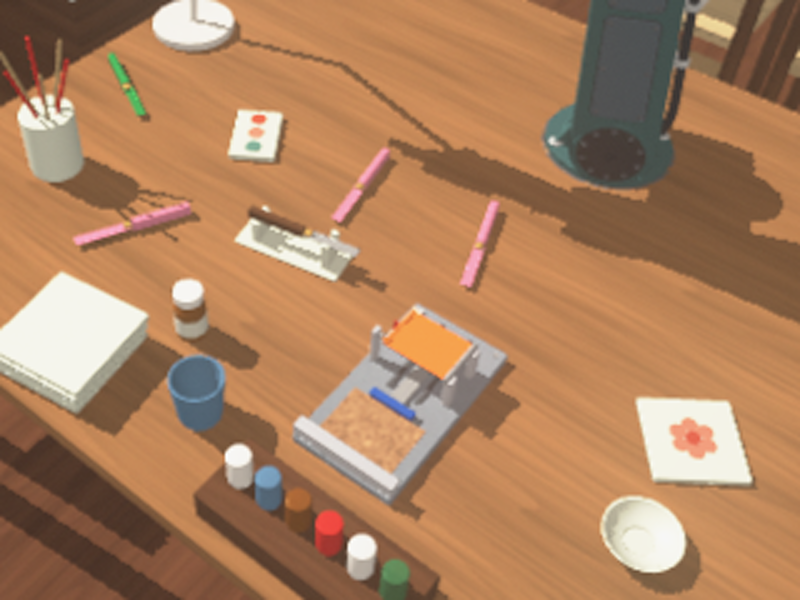

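View pics/top0z.png

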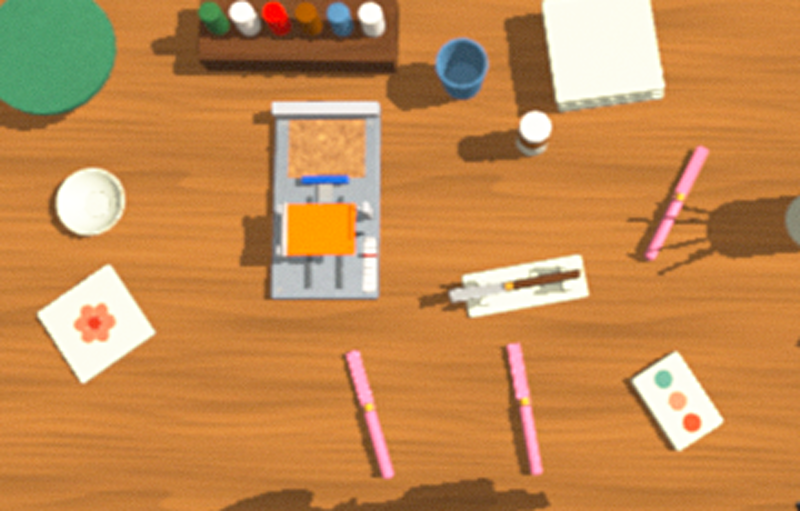

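Top view (zoomed ×2.22): the jig is at (325,200) with its fence away from the robot and the flap's free edge on the right. The red mark is at (370,255). The dark knife is in its white rest at (525,285), tip to the left. The pink pens are look-alikes. Next I'll get rough positions.

```bash
cat > h.py <<'E'
import cv2, numpy as np
def cloud(c):
    z=np.asarray(c["range_z"],float); K=c["intrinsics"]; R=cv2.Rodrigues(np.asarray(c["rvec"],float))[0]; t=np.asarray(c["tvec"],float).ravel()
    v,u=np.mgrid[:z.shape[0],:z.shape[1]]
    P=np.stack([(u-K[0,2])/K[0,0]*z,(v-K[1,2])/K[1,1]*z,z],-1)
    W=(P-t)@R
    W[z<=0]=np.nan
    return W
def proj(c,p):
    return cv2.projectPoints(np.asarray(p,float).reshape(-1,1,3),np.asarray(c["rvec"],float),np.asarray(c["tvec"],float),np.asarray(c["intrinsics"],float),None)[0].reshape(-1,2)
def pixat(c,u,v,z):
    K=c["intrinsics"]; R=cv2.Rodrigues(np.asarray(c["rvec"],float))[0]; t=np.asarray(c["tvec"],float).ravel()
    d=R.T@np.array([(u-K[0,2])/K[0,0],(v-K[1,2])/K[1,1],1]); o=-R.T@t
    return o+d*(z-o[2])/d[2]
E
python3 - <<'E'
from h import *
for n in("top","scene"):
    c=dict(np.load(n+"0.npz")); W=cloud(c); im=c["img"].astype(int); hsv=cv2.cvtColor(c["img"],cv2.COLOR_BGR2HSV)
    ok=np.isfinite(W[...,2])
    reg=ok&(W[...,0]>250)&(W[...,0]<800)&(W[...,1]>-400)&(W[...,1]<300)
    # orange flap
    m=reg&(hsv[...,0]<14)&(hsv[...,0]>5)&(hsv[...,1]>225)&(W[...,2]>50)&(W[...,2]<85)
    p=W[m]; print(n,"flap",m.sum(),p.mean(0).round(1), cv2.minAreaRect(p[:,:2].astype(np.float32)),np.median(p[:,2]))
    # knife dark
    a,b,cc,d=(270,205,340,245) if n=="top" else (244,195,295,230)
    q=np.zeros_like(m); q[b:d,a:cc]=1
    m=q&ok&(W[...,2]>40)&(c["img"].max(-1)<110); p=W[m]
    r=cv2.fitLine(p[:,:2].astype(np.float32),cv2.DIST_L2,0,.01,.01).ravel()
    s=(p[:,:2]-r[2:])@r[:2]
    print("handle",m.sum(),r,s.min(),s.max(),np.median(p[:,2]),p.mean(0))
    m=q&ok&(W[...,2]>30); p=W[m]; print("rest+knife z>30",cv2.minAreaRect(p[:,:2].astype(np.float32)))
    m=q&ok&(W[...,2]>2)&(W[...,2]<20); p=W[m]; print("rest base",cv2.minAreaRect(p[:,:2].astype(np.float32)),np.median(p[:,2]))
    if n=="top":
        q[:]=0;q[140:245,185:250]=1
        m=q&ok&(W[...,2]>8)&(W[...,2]<22); p=W[m]; print("jig",cv2.minAreaRect(p[:,:2].astype(np.float32)),np.median(p[:,2]))
E
```

```text
top flap 1 [553.2  40.6  66.6] ((553.1646728515625, 40.58466720581055), (0.0, 0.0), 0.0) 66.5641944753439
handle 1 [   0.5187169    0.8549461  516.5454    -251.03514  ] -1.723428464264459e-05 -1.723428464264459e-05 56.61807742388763 [ 516.54538399 -251.03514527   56.61807742]
rest+knife z>30 ((518.5390014648438, -236.2652587890625), (37.903175354003906, 179.24050903320312), 11.270960807800293)
rest base ((533.1099243164062, -246.28604125976562), (123.65240478515625, 217.7961883544922), 0.8792859315872192) 4.6749108368293255
jig ((628.7855224609375, 33.0488166809082), (262.41485595703125, 150.94508361816406), 1.061087965965271) 15.456843527824223
scene flap 0 [nan nan nan] ((0.0, 0.0), (0.0, 0.0), 0.0) nan
handle 33 [ 1.8285155e-01 -9.8314053e-01  5.3635291e+02 -2.7519070e+02] -42.754062575170806 42.21538345820992 47.29283228904732 [ 536.35287997 -275.19070295   47.58562079]
rest+knife z>30 ((523.7179565429688, -234.80397033691406), (43.34051513671875, 176.96685791015625), 8.349347114562988)
rest base ((491.2416687011719, -262.6798400878906), (178.34925842285156, 196.1765899658203), 42.11199188232422) 4.799184089928556<stdin>:8: RuntimeWarning: Mean of empty slice.
  ret = um.true_divide(
  return _methods._mean(a, axis=axis, dtype=dtype,
  ret = ret.dtype.type(ret / rcount)
```

Call:
{"name": "step_arm", "arguments": {
  "targets": [
    [-1,[0.053,-0.0135,0],0],
    [-1,[0.053,-0.0135,0],0],
    [-1,[0.053,-0.0135,0],0],
    [-1,[0.053,-0.0135,0],0],
    [-1,[0.053,-0.0135,0],0],
    [-1,[0.053,-0.0135,0],0],
    [-1,[0,0,0],-0.18],
    [-1,[0,0,0],-0.18],
    [-1,[0,0,0],-0.18],
    [-1,[0,0,0],-0.18],
    [-1,[0,0,0],-0.18],
    [-1,[0,0,0],-0.18]
  ]
}}

```text
time_s: 2.9
ee_pos: [498.2, -279.7, 230.4]
tcp_rot: [[0.014, 1.0, 0.001], [1.0, -0.014, -0.001], [-0.001, 0.001, -1.0]]
wrist_force: [0.0, 0.2, 0.4]
grip_width: 85.3
```

```bash
cat > shot.py <<'E'
import sys
from bench import *
from h import *
n,tag=sys.argv[1],sys.argv[2]
s=observe(); print(s["time_s"],s["ee_pos"].round(1),s["joint_positions"].round(0),s["tcp_rot"].round(3).tolist(),s["wrist_force"].round(1),round(s["grip_width"],1))
c=camera(n); np.savez(f"{tag}.npz",**{k:c[k] for k in("img","range_z","intrinsics","rvec","tvec")}); cv2.imwrite(f"pics/{tag}.png",c["img"])
for t in sys.argv[3:]:
    r=trace(t,c); print(t,[(round(float(d["p"]),2),[int(v) for v in d["extent"]]) for d in r][:4])
    if r: np.save(f"{tag}_{t}.npy",np.array([d["pixels"] for d in r]))
E
python3 shot.py wrist w1 knife_handle rest jig cover
```

```text
2.9 [ 498.2 -279.7  230.4] [-35.   8.  76.  -0.  97. -34.] [[0.014, 1.0, 0.001], [1.0, -0.014, -0.001], [-0.001, 0.001, -1.0]] [0.  0.2 0.4] 85.3
knife_handle [(0.94, [329, 282, 380, 318]), (0.73, [83, 139, 232, 184]), (0.72, [275, 59, 320, 229])]
rest [(0.82, [259, 82, 337, 227])]
jig [(0.6, [537, 49, 560, 98]), (0.22, [278, 59, 319, 231])]
cover []
```

View pics/w1.png

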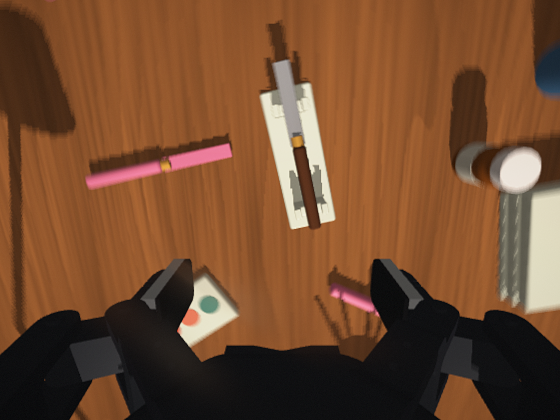

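The wrist view shows the dark handle from (298,140) to (315,228), the blade tip at (282,62), and the rest around them. Measuring from this.

```bash
python3 - <<'E'
from h import *
c=dict(np.load("w1.npz")); W=cloud(c)
m=np.load("w1_knife_handle.npy")
k=m[2]; z=W[...,2]
for lo in (44,):
    mm=k&np.isfinite(z)&(z>lo)&(z<70)
    p=W[mm]; r=cv2.fitLine(p[:,:2].astype(np.float32),cv2.DIST_HUBER,0,.01,.01).ravel(); d=r[:2]*np.sign(r[1]); s=(p[:,:2]-r[2:])@d
    print(mm.sum(),d,np.degrees(np.arctan2(d[1],d[0])),s.min(),s.max(),s.max()-s.min(),"tip",r[2:]+d*s.max(),"butt",r[2:]+d*s.min(), "hc", r[2:]+d*(s.min()+50), r[2:]+d*(s.max()-130))
# dark part
hsv=cv2.cvtColor(c["img"],cv2.COLOR_BGR2HSV)
reg=np.zeros_like(k); reg[135:235,285:325]=1
mm=k&reg&(z>48)&(z<60)
p=W[mm]; r=cv2.fitLine(p[:,:2].astype(np.float32),cv2.DIST_HUBER,0,.01,.01).ravel(); d=r[:2]*np.sign(r[1]); s=(p[:,:2]-r[2:])@d
print("dark",mm.sum(),d,s.min(),s.max(),"mid",r[2:]+d*(s.min()+50),np.median(p[:,2]), np.percentile(p[:,2],[5,95]), cv2.minAreaRect(p[:,:2].astype(np.float32)))
for (u,v) in [(303,165),(310,200),(315,226),(299,142),(283,64),(292,110)]: print(u,v,W[v,u].round(1))
b=k&(np.arange(420)[:,None]<125)&(z>40); print("blade z",np.median(z[b]))
rp=np.load("w1_rest.npy")[0]; q=(z>1)&(z<12); reg[:]=0; reg[75:240,250:345]=1; q&=reg&rp; print("rest",cv2.minAreaRect(W[q][:,:2].astype(np.float32)), np.median(z[q]))
E
```

```text
2364 [-0.19187416  0.98141956] 101.06218 -96.35097401517979 82.23858929660192 178.58956331178172 tip [ 501.23006113 -146.56647818] butt [ 535.49678382 -321.83776942] hc [ 525.90307575 -272.76679125] [ 526.17370211 -274.15102141]
dark 1143 [-0.19113448  0.98156387] -54.01137216032025 49.724135896959865 mid [ 526.00145275 -272.7459812 ] 52.96450046489991 [49.71209946 54.41790892] ((525.9242553710938, -270.8597412109375), (14.121469497680664, 103.74636840820312), 11.258344650268555)
303 165 [ 522.2 -248.9   54.6]
310 200 [ 530.2 -287.3   53.6]
315 226 [ 536.3 -317.5   53.2]
299 142 [ 518.2 -225.3   50.2]
283 64 [ 502.3 -149.5   46.4]
292 110 [ 511.1 -193.1   46.2]
blade z 46.05616224865027
rest ((521.6357421875, -249.5872802734375), (60.08644104003906, 170.17799377441406), 11.196649551391602) 5.48670454125143
```

Call:
{"name": "step_arm", "arguments": {
  "targets": [
    [0,[0.034,0.022,0.0],0],
    [0,[0,0,0.03],-0.104],
    [0,[0,0,0.03],-0.104],
    [0,[0,0,0.04],0],
    [0,[0,0,0],0]
  ]
}}

```text
time_s: 3.78
ee_pos: [522.5, -246.0, 129.4]
tcp_rot: [[-0.181, 0.984, 0.004], [0.984, 0.181, -0.003], [-0.004, 0.003, -1.0]]
wrist_force: [-0.2, 0.1, -0.3]
grip_width: 43.0
```

```bash
python3 shot.py wrist w2 knife_handle; python3 - <<'E'
from h import *
c=dict(np.load("w2.npz")); W=cloud(c); z=W[...,2]
m=np.load("w2_knife_handle.npy")
for k in m:
    mm=k&(z>44)&(z<62)
    if mm.sum()<300: continue
    p=W[mm]; r=cv2.fitLine(p[:,:2].astype(np.float32),cv2.DIST_HUBER,0,.01,.01).ravel(); d=r[:2]*np.sign(r[1]); s=(p[:,:2]-r[2:])@d
    print(mm.sum(),d,np.degrees(np.arctan2(d[1],d[0])),"tip",r[2:]+d*s.max(),"butt",r[2:]+d*s.min(),"x at y=-245.8",r[2]+d[0]/d[1]*(-245.8-r[3]))
E
```

```text
3.775 [ 522.5 -246.   129.4] [-31.  11.  84.  -0.  85. -41.] [[-0.181, 0.984, 0.004], [0.984, 0.181, -0.003], [-0.004, 0.003, -1.0]] [-0.2  0.1 -0.3] 43.0
knife_handle [(0.95, [268, 75, 288, 308]), (0.66, [0, 167, 190, 187])]
4376 [-0.19433992  0.98093426] 101.20617 tip [ 501.36145226 -146.39064164] butt [ 536.22000913 -322.33984165] x at y=-245.8 521.05615
```

View pics/w2.png

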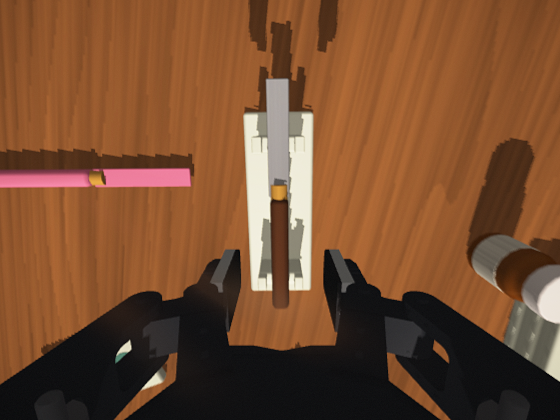

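The fingers straddle the handle, which sits at (280,190–308), and the alignment is good. Descending to grip.

Call:
{"name": "step_arm", "arguments": {
  "targets": [
    [0,[0,-0.0015,0.04],-0.014],
    [0,[0,0,0.04],0],
    [0,[0,0,0.022],0],
    [0,[0,0,0],0],
    [1,[0,0,0],0],
    [1,[0,0,0],0],
    [1,[0,0,0],0],
    [1,[0,0,0],0]
  ],
  "grip_force": 100
}}

```text
time_s: 4.88
ee_pos: [527.4, -257.5, 50.5]
tcp_rot: [[-0.191, 0.981, 0.019], [0.981, 0.191, -0.026], [-0.03, 0.014, -0.999]]
wrist_force: [-0.9, 0.2, -1.7]
grip_width: 10.5
```

```bash
python3 shot.py wrist w3 knife_handle; python3 -c "
from bench import *
s=observe();print(s['qvel'].round(1),s['joint_positions'],s['moment'],s['tau'])"
```

```text
4.875 [ 527.4 -257.5   50.5] [-31.  14.  89.  -1.  75. -42.] [[-0.191, 0.981, 0.019], [0.981, 0.191, -0.026], [-0.03, 0.014, -0.999]] [-0.9  0.2 -1.7] 10.5
knife_handle [(0.9, [260, 13, 297, 351]), (0.56, [0, 159, 147, 187])]
[ 0.   0.5  0.2 -0.1 -0.5  0.1] [-31.14477436  14.36487432  88.90094116  -0.76264894  74.99553659
 -42.00027809] [-0.14912372  0.2543304   0.08179328] [  0.70174109 -40.18768072 -29.61686254   0.46957562  -0.47487242
   0.12385941]
```

View pics/w3.png

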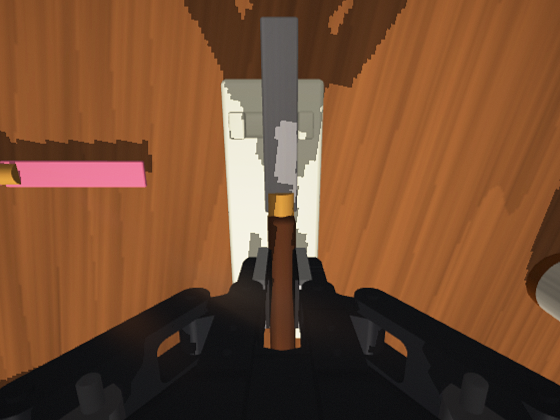

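```bash
python3 shot.py scene s3; python3 - <<'E'
from h import *
c=dict(np.load("w3.npz")); W=cloud(c); z=W[...,2]
k=np.load("w3_knife_handle.npy")[0]
for v in range(20,350,25):
    us=np.where(k[v])[0]
    if len(us): u=int(np.median(us)); print(v,u,us.min(),us.max(),W[v,u].round(1))
im=dict(np.load("s3.npz"))["img"][130:260,190:340]; cv2.imwrite("pics/s3z.png",cv2.resize(im,None,fx=4.6,fy=4.6,interpolation=cv2.INTER_CUBIC))
E
```

```text
4.975 [ 527.5 -257.5   50.2] [-31.  14.  89.  -1.  75. -42.] [[-0.191, 0.981, 0.019], [0.981, 0.192, -0.027], [-0.03, 0.014, -0.999]] [-1.8 -0.2  0.5] 10.0
20 278 260 297 [ 505.4 -148.4   48.1]
45 279 261 297 [ 507.6 -157.5   48.5]
70 279 261 297 [ 509.5 -167.    48.5]
95 279 262 296 [ 511.4 -177.    49.6]
120 279 262 296 [ 513.4 -187.3   48.2]
145 279 263 296 [ 515.5 -198.2   49.1]
170 280 264 296 [ 518.2 -209.5   49.3]
195 280 265 296 [ 520.3 -220.6   52.9]
220 281 268 294 [ 522.9 -232.    55.5]
245 281 268 295 [ 525.3 -244.2   56.4]
270 281 272 290 [ 527.9 -257.4   56.8]
295 281 272 290 [ 530.6 -271.1   57.3]
320 281 269 293 [ 533.6 -286.4   56.5]
345 281 270 293 [ 536.7 -302.5   56.1]
```

View pics/s3z.png

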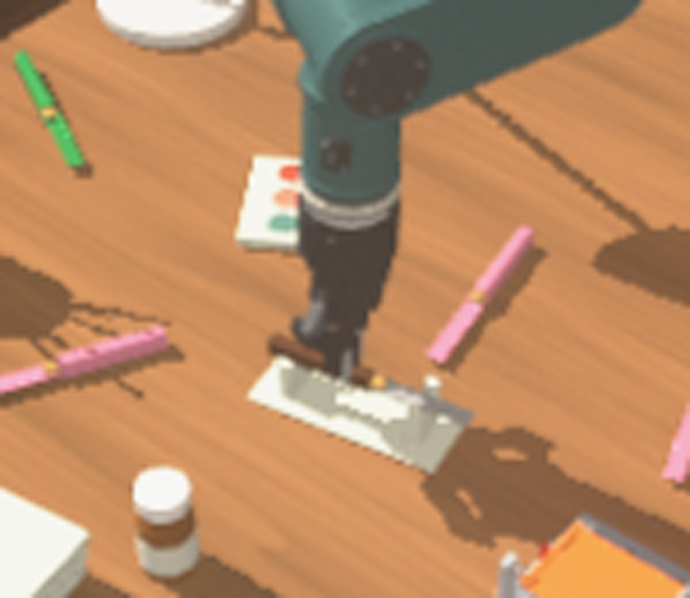

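The fingertips are pinching only the top of the handle at z≈50, and the descent fell short. I'll open, recentre and retry in smaller steps.

Call:
{"name": "step_arm", "arguments": {
  "targets": [
    [0,[0,0,-0.02],0],
    [-0.3,[0,0,-0.02],0],
    [-0.3,[0,0,0],0],
    [-0.3,[0,0,0],0]
  ],
  "grip_force": 60
}}

```text
time_s: 5.52
ee_pos: [530.2, -256.4, 92.9]
tcp_rot: [[-0.191, 0.981, 0.027], [0.981, 0.192, -0.028], [-0.033, 0.021, -0.999]]
wrist_force: [0.3, -0.4, -0.6]
grip_width: 55.7
```

```bash
cat > kn.py <<'E'
import sys
from h import *
tag=sys.argv[1]
c=dict(np.load(tag+".npz")); W=cloud(c); z=W[...,2]
for k in np.load(tag+"_knife_handle.npy"):
    mm=k&(z>44)&(z<62)
    if mm.sum()<300: continue
    p=W[mm]; r=cv2.fitLine(p[:,:2].astype(np.float32),cv2.DIST_HUBER,0,.01,.01).ravel(); d=r[:2]*np.sign(r[1]); s=(p[:,:2]-r[2:])@d
    tip=r[2:]+d*s.max()
    print(mm.sum(),d,np.degrees(np.arctan2(d[1],d[0])),"tip",tip,"butt",r[2:]+d*s.min(),"grip28",tip-d*102, "zmed",np.median(p[:,2]))
E
python3 shot.py wrist w4 knife_handle; python3 kn.py w4
```

```text
5.525 [ 530.2 -256.4   92.9] [-31.  12.  86.  -1.  79. -42.] [[-0.191, 0.981, 0.027], [0.981, 0.192, -0.028], [-0.033, 0.021, -0.999]] [ 0.3 -0.4 -0.6] 55.7
knife_handle [(0.63, [0, 153, 164, 176])]
```

View pics/w4.png

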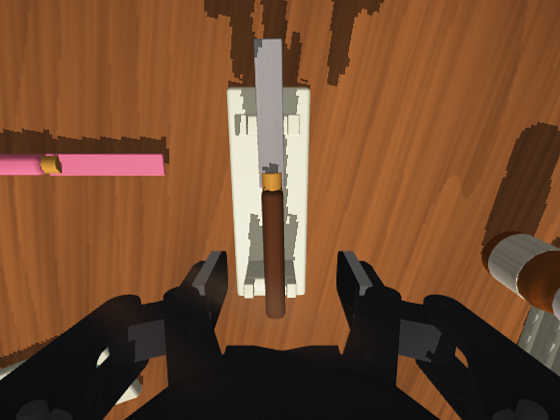

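```bash
cat > kn2.py <<'E'
import sys
from h import *
tag=sys.argv[1]; x0,y0,x1,y1=map(int,sys.argv[2:6])
c=dict(np.load(tag+".npz")); W=cloud(c); z=W[...,2]
q=np.zeros(z.shape,bool); q[y0:y1,x0:x1]=1
def fit(mm,n):
    p=W[mm]; r=cv2.fitLine(p[:,:2].astype(np.float32),cv2.DIST_HUBER,0,.01,.01).ravel(); d=r[:2]*np.sign(r[1]); s=(p[:,:2]-r[2:])@d
    tip=r[2:]+d*s.max()
    print(n,mm.sum(),d.round(4),np.degrees(np.arctan2(d[1],d[0])).round(2),"tip",tip.round(1),"low end",(r[2:]+d*s.min()).round(1),"grip28",(tip-d*102).round(1),"zmed",np.median(p[:,2]).round(1))
dark=(c["img"].max(-1)<130)
fit(q&(z>44)&(z<70),"all"); fit(q&(z>49)&(z<70)&dark,"handle")
E
python3 kn2.py w4 245 35 292 322
```

```text
all 6971 [-0.2103  0.9776] 102.14 tip [ 502.1 -145.2] low end [ 539.7 -320. ] grip28 [ 523.6 -244.9] zmed 46.8
handle 2601 [-0.2136  0.9769] 102.34 tip [ 510.7 -185.6] low end [ 540.  -319.6] grip28 [ 532.5 -285.2] zmed 53.0
```

Call:
{"name": "step_arm", "arguments": {
  "targets": [
    [-0.3,[0.0147,-0.0057,0],-0.02],
    [-0.3,[0,0,0.02],0],
    [-0.3,[0,0,0.018],0]
  ]
}}

```text
time_s: 6.0
ee_pos: [521.6, -242.0, 52.8]
tcp_rot: [[-0.213, 0.977, 0.027], [0.976, 0.214, -0.027], [-0.032, 0.02, -0.999]]
wrist_force: [0.1, 0.1, -0.0]
grip_width: 55.4
```

Call:
{"name": "step_arm", "arguments": {
  "targets": [
    [-0.3,[0,0,0.012],0]
  ]
}}

```text
time_s: 6.12
ee_pos: [521.1, -241.5, 39.1]
tcp_rot: [[-0.214, 0.977, 0.025], [0.976, 0.215, -0.026], [-0.031, 0.019, -0.999]]
wrist_force: [1.2, -0.4, -0.5]
grip_width: 55.3
```

Call:
{"name": "step_arm", "arguments": {
  "targets": [
    [-0.3,[0,0,0.01],0]
  ]
}}

```text
time_s: 6.25
ee_pos: [521.0, -241.4, 28.0]
tcp_rot: [[-0.214, 0.977, 0.024], [0.976, 0.215, -0.025], [-0.03, 0.018, -0.999]]
wrist_force: [-0.2, 0.6, -0.2]
grip_width: 55.7
```

Call:
{"name": "step_arm", "arguments": {
  "targets": [
    [0.3,[-0.002,0.0018,0],0],
    [0.5,[0,0,0],0]
  ],
  "grip_force": 40
}}

```text
time_s: 6.5
ee_pos: [523.0, -243.0, 27.2]
tcp_rot: [[-0.214, 0.977, 0.023], [0.976, 0.215, -0.025], [-0.029, 0.017, -0.999]]
wrist_force: [-0.0, -0.2, 0.3]
grip_width: 21.6
```

Call:
{"name": "step_arm", "arguments": {
  "targets": [
    [0.6,[0,0,0],0],
    [0.6,[0,0,0],0]
  ]
}}

```text
time_s: 6.75
ee_pos: [523.8, -243.5, 28.4]
tcp_rot: [[-0.214, 0.977, 0.025], [0.976, 0.215, -0.026], [-0.03, 0.019, -0.999]]
wrist_force: [-0.3, 0.1, 0.4]
grip_width: 17.2
```

Call:
{"name": "step_arm", "arguments": {
  "targets": [
    [0.7,[0,0,0],0],
    [0.75,[0,0,0],0]
  ]
}}

```text
time_s: 7.0
ee_pos: [523.8, -243.6, 28.8]
tcp_rot: [[-0.214, 0.977, 0.025], [0.976, 0.214, -0.026], [-0.031, 0.019, -0.999]]
wrist_force: [-0.2, -0.6, -0.9]
grip_width: 13.4
```

Call:
{"name": "step_arm", "arguments": {
  "targets": [
    [0.85,[0,0,0],0]
  ]
}}

```text
time_s: 7.12
ee_pos: [523.8, -243.6, 28.7]
tcp_rot: [[-0.214, 0.977, 0.025], [0.976, 0.214, -0.026], [-0.031, 0.019, -0.999]]
wrist_force: [-0.0, 0.3, -0.5]
grip_width: 13.2
```

Call:
{"name": "step_arm", "arguments": {
  "targets": [
    [1,[0,0,0],0],
    [1,[0,0,0],0]
  ],
  "grip_force": 70
}}

```text
time_s: 7.38
ee_pos: [523.8, -243.6, 28.8]
tcp_rot: [[-0.214, 0.977, 0.025], [0.976, 0.215, -0.026], [-0.031, 0.019, -0.999]]
wrist_force: [-0.2, -0.1, -0.8]
grip_width: 12.5
```

Call:
{"name": "step_arm", "arguments": {
  "targets": [
    [1,[0,0,-0.015],0],
    [1,[0,0,-0.025],0],
    [1,[0,0,-0.025],0],
    [1,[0,0,0],0]
  ]
}}

```text
time_s: 7.88
ee_pos: [522.5, -242.0, 98.0]
tcp_rot: [[-0.214, 0.977, 0.027], [0.976, 0.215, -0.027], [-0.032, 0.02, -0.999]]
wrist_force: [0.3, 0.2, -0.7]
grip_width: 12.8
```

```bash
python3 shot.py wrist w5 knife_handle
```

```text
7.875 [ 522.5 -242.    98. ] [-30.  10.  88.  -1.  80. -42.] [[-0.214, 0.977, 0.027], [0.976, 0.215, -0.027], [-0.032, 0.02, -0.999]] [ 0.3  0.2 -0.7] 12.8
knife_handle [(0.96, [0, 169, 175, 192]), (0.92, [259, 34, 306, 352])]
```

View pics/w5.png

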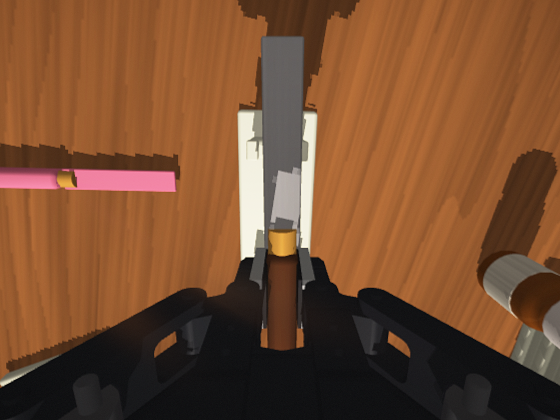

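The knife is held and lifted off the rest. I'll measure its pose in the tool frame.

```bash
cat > kt.py <<'E'
import sys
from h import *
from bench import *
tag=sys.argv[1]
s=observe(); R=s["tcp_rot"]; p0=s["ee_pos"]
c=dict(np.load(tag+".npz")); W=cloud(c)
K=max(np.load(tag+"_knife_handle.npy"),key=lambda k:(k[:,265:300]).sum())
T=(W-p0)@R
pts=[]
for v in range(10,360,15):
    us=np.where(K[v])[0]
    if len(us)>3:
        u=int(np.median(us)); print(v,us.min(),us.max(),W[v,u].round(1),T[v,u].round(1))
u=int(np.median(np.where(K)[1][np.where(K)[0]<60])) if K[:60].any() else 0
print("top row",np.where(K)[0].min())
E
python3 kt.py w5
```

```text
40 261 303 [ 501.8 -144.7  115. ] [ 97.6   2.4 -23. ]
55 261 303 [ 502.8 -149.7  115.9] [ 92.5   2.4 -23.7]
70 261 302 [ 503.5 -154.4  113.9] [ 87.8   2.  -21.5]
85 261 301 [ 504.7 -159.6  114.6] [ 82.4   2.  -22.2]
100 262 303 [ 506.2 -164.8  116.1] [ 76.9   2.4 -23.5]
115 262 302 [ 507.4 -170.1  115.1] [ 71.5   2.4 -22.3]
130 262 301 [ 508.2 -175.7  114.7] [ 65.9   2.  -21.8]
145 262 301 [ 509.5 -181.4  115.5] [ 60.1   2.  -22.4]
160 262 301 [ 510.7 -187.2  115.6] [ 54.1   2.  -22.4]
175 263 300 [ 512.1 -193.3  115.4] [ 47.9   2.  -21.9]
190 263 300 [ 513.4 -199.4  115.9] [ 41.7   2.  -22.3]
205 264 300 [ 515.3 -205.8  115.1] [ 35.    2.5 -21.3]
220 264 299 [ 516.3 -212.6  114.9] [ 28.1   2.  -20.9]
235 265 299 [ 517.7 -217.3  120.3] [ 23.1   2.5 -26.2]
250 267 297 [ 519.3 -224.3  119.7] [ 15.9   2.5 -25.4]
265 267 296 [ 520.  -229.8  122.9] [ 10.3   2.  -28.5]
280 269 295 [ 522.  -236.8  122.8] [  3.1   2.5 -28.2]
295 268 296 [ 523.4 -243.6  123.7] [ -3.9   2.5 -28.8]
310 268 296 [ 524.9 -250.4  124.6] [-10.9   2.5 -29.5]
325 267 296 [ 526.4 -259.2  123.2] [-19.8   2.  -28. ]
340 268 295 [ 528.6 -268.8  121.5] [-29.5   2.1 -25.9]
top row 35
```

Call:
{"name": "step_arm", "arguments": {
  "targets": [
    [1,[0,0,-0.045],0],
    [1,[0,0,-0.045],0],
    [1,[0.039,0.025,-0.03],0],
    [1,[0.039,0.025,0],0],
    [1,[0.039,0.025,0],0],
    [1,[0,0,0],0.108],
    [1,[0,0,0],0.108],
    [1,[0,0,0],0]
  ]
}}

```text
time_s: 8.98
ee_pos: [563.4, -101.8, 201.7]
tcp_rot: [[0.006, 1.0, -0.001], [1.0, -0.007, -0.013], [-0.013, -0.001, -1.0]]
wrist_force: [-0.8, -0.2, -1.3]
grip_width: 12.5
```

```bash
python3 shot.py wrist w6 knife_handle jig cover mark pointer pull_tab
```

```text
8.975 [ 563.4 -101.8  201.7] [-15.   8.  78.  -1.  93. -15.] [[0.006, 1.0, -0.001], [1.0, -0.007, -0.013], [-0.013, -0.001, -1.0]] [-0.8 -0.2 -1.3] 12.5
knife_handle [(0.95, [44, 285, 182, 322]), (0.91, [260, 36, 305, 351]), (0.88, [3, 93, 152, 165])]
jig [(0.94, [209, 3, 521, 137])]
cover [(0.85, [266, 2, 353, 108])]
mark []
pointer [(0.61, [304, 14, 397, 113])]
pull_tab [(0.81, [303, 9, 394, 114])]
```

View pics/w6.png

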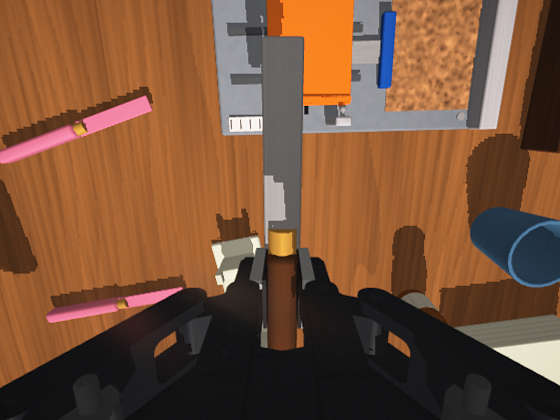

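The jig is ahead. Its near edge runs from (222,134) to (497,128), the flap's free edge is at about v=105, and the catch post is at (343,118). Measuring with depth.

```bash
python3 - <<'E'
from h import *
c=dict(np.load("w6.npz")); W=cloud(c); z=W[...,2]
hsv=cv2.cvtColor(c["img"],cv2.COLOR_BGR2HSV)
q=np.zeros(z.shape,bool); q[:140,200:530]=1
# jig base edge points: last row per column with z in 10..20
E=[]
for u in list(range(226,255,3))+list(range(360,490,3)):
    v=np.where(q[:,u]&(z[:,u]>11)&(z[:,u]<20))[0]
    if len(v): E.append(W[v.max(),u])
E=np.array(E); r=cv2.fitLine(E[:,:2].astype(np.float32),cv2.DIST_HUBER,0,.01,.01).ravel(); print("near edge dir",np.degrees(np.arctan2(r[1],r[0])),r[2:],E[:,2].mean(), "y at x=575,625,700",[r[3]+r[1]/r[0]*(x-r[2]) for x in(575,625,700)])
# -x edge
E=[]
for v in range(5,130,4):
    u=np.where(q[v]&(z[v]>11)&(z[v]<20))[0]
    if len(u): E.append(W[v,u.min()])
E=np.array(E); print("-x edge",E[:3].round(1),E[-3:].round(1),np.median(E[:,0]))
# fence
m=q&(z>25)&(np.arange(560)>470); print("fence",m.sum(),W[m].min(0),W[m].max(0)) if m.any() else 0
o=(hsv[...,0]<16)&(hsv[...,1]>200)&(hsv[...,2]>150)&q&(z>55)&(z<80)&(np.arange(420)[:,None]<112)
p=W[o]; print("flap",o.sum(),np.percentile(p,[1,50,99],axis=0).round(1))
kk=np.arange(560)
o2=o&(kk>310); p=W[o2]; print("flap right", np.percentile(p,[0.5,99.5],axis=0).round(1))
for v in (90,93,96,100,104,107): print(v,W[v,330].round(1))
m=q&(kk>330)&(kk<360)&(z>60)&(np.arange(420)[:,None]>100); print("catch",W[m].min(0).round(1),W[m].max(0).round(1),np.median(W[m],0).round(1))
b=q&(hsv[...,0]>110)&(hsv[...,0]<130)&(hsv[...,1]>150); print("blue",W[b].min(0),W[b].max(0))
E
python3 kt.py w6 | sed -n '1,12p'
```

```text
near edge dir 1.2814232 [666.29846 -38.5769 ] 13.73625804236079 y at x=575,625,700 [np.float32(-40.619137), np.float32(-39.500698), np.float32(-37.823036)]
-x edge [[498.9  77.8  15.2]
 [498.3  75.   13.6]
 [498.2  71.5  14.3]] [[499.  -27.7  11.3]
 [500.3 -31.8  13.6]
 [499.8 -35.9  12.7]] 498.81197232056337
fence 3327 [755.95681878 -37.20684436  25.01069791] [776.93363228  76.18762817  39.01442475]
flap 6278 [[554.8 -14.1  65.8]
 [597.7  36.7  67.6]
 [622.3  63.1  70.5]]
flap right [[588.9 -14.8  65.6]
 [622.9  63.1  71. ]]
90 [606.4  -3.5  66.8]
93 [606.3  -6.   68.1]
96 [606.5  -8.4  67.6]
100 [606.  -11.9  71.5]
104 [606.9 -14.8  66.4]
107 [614.9 -14.5  14.2]
catch [607.2 -33.3  60.1] [623.4 -12.6  78.6] [615.9 -25.9  73.1]
blue [nan nan nan] [nan nan nan]
40 261 303 [565.1  -2.4 220.3] [ 99.9   0.4 -18.2]
55 261 303 [565.   -7.5 220.8] [ 94.8   0.4 -18.6]
70 260 304 [565.  -12.5 220.4] [ 89.8   0.4 -18.2]
85 262 303 [565.  -17.7 220.7] [ 84.6   0.4 -18.3]
100 262 302 [565.  -23.  219.9] [ 79.3   0.5 -17.5]
115 262 302 [564.9 -28.5 220.8] [ 73.7   0.5 -18.4]
130 261 301 [564.5 -34.2 221.4] [ 68.1   0.1 -18.8]
145 262 301 [564.5 -40.  220. ] [ 62.3   0.1 -17.3]
160 263 301 [564.8 -46.  220.1] [ 56.3   0.5 -17.4]
175 262 301 [564.4 -52.1 220.4] [ 50.2   0.1 -17.6]
190 262 300 [564.3 -58.7 219.2] [ 43.7   0.1 -16.3]
205 264 300 [564.7 -65.2 219.4] [ 37.1   0.6 -16.4]
```

```bash
python3 - <<'E'
from h import *
c=dict(np.load("top0.npz")); W=cloud(c); z=W[...,2]
for n,(a,b,d,e) in dict(glaze=(303,152,320,168),cup=(265,118,291,145)).items():
    m=np.zeros(z.shape,bool); m[b:e,a:d]=1; m&=z>65; print(n,np.percentile(W[m],[2,50,98],axis=0).round(0))
c=dict(np.load("w1.npz")); W=cloud(c); print(W[165:172:3,515:525:5].round(0))
E
```

```text
glaze [[ 711. -277.   73.]
 [ 727. -259.   85.]
 [ 743. -241.   89.]]
cup [[ 785. -193.   65.]
 [ 825. -157.   74.]
 [ 853. -125.   79.]]
[[[ 724. -248.   84.]
  [ 729. -248.   84.]]

 [[ 724. -251.   85.]
  [ 729. -251.   85.]]

 [[ 725. -254.   84.]
  [ 730. -254.   85.]]]
```

Call:
{"name": "step_arm", "arguments": {
  "targets": [
    [1,[-0.026,0.008,0],0],
    [1,[-0.026,0.008,0],0],
    [1,[0,0,0.04],0],
    [1,[0,0,0.04],0],
    [1,[0,0,0.04],0],
    [1,[0,0,0.03],0],
    [1,[0,0,0.01],0],
    [1,[0,0,0],0]
  ]
}}

```text
time_s: 10.32
ee_pos: [583.0, -161.2, 43.9]
tcp_rot: [[0.008, 1.0, 0.01], [1.0, -0.008, -0.017], [-0.017, 0.01, -1.0]]
wrist_force: [0.3, 0.3, -0.2]
grip_width: 12.6
```

```bash
python3 shot.py wrist w7 knife_handle; python3 kt.py w7|head -12
```

```text
10.325 [ 583.  -161.2   43.9] [-20.  17.  86.  -1.  76. -20.] [[0.008, 1.0, 0.01], [1.0, -0.008, -0.017], [-0.017, 0.01, -1.0]] [ 0.3  0.3 -0.2] 12.6
knife_handle [(0.83, [261, 31, 304, 349]), (0.62, [0, 326, 80, 363])]
40 261 303 [584.6 -61.7  62. ] [ 99.5   0.1 -18.3]
55 261 303 [584.6 -66.6  61.5] [ 94.6   0.1 -17.8]
70 261 303 [584.5 -71.8  62. ] [ 89.4   0.1 -18.2]
85 262 302 [584.5 -77.   62. ] [ 84.2   0.1 -18.1]
100 262 302 [584.5 -82.4  62.2] [ 78.8   0.2 -18.2]
115 262 302 [584.4 -87.9  62.4] [ 73.3   0.2 -18.3]
130 262 301 [584.  -93.5  62.8] [ 67.6  -0.2 -18.6]
145 262 301 [584.  -99.3  62.2] [ 61.8  -0.2 -17.8]
160 262 302 [ 584.3 -105.4   61.3] [ 55.8   0.2 -16.8]
175 263 300 [ 583.9 -111.6   61.5] [ 49.6  -0.2 -16.9]
190 263 300 [ 583.8 -117.9   61.6] [ 43.3  -0.2 -16.9]
205 264 300 [ 584.2 -124.7   60.7] [ 36.5   0.2 -15.9]
```

View pics/w7.png

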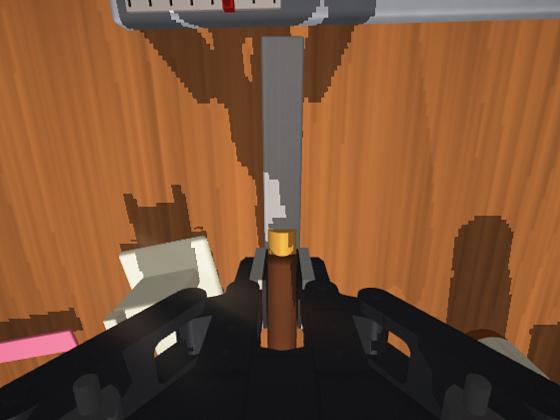

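Call:
{"name": "step_arm", "arguments": {
  "targets": [
    [1,[0,-0.004,0.008],0],
    [1,[0.025,0,0],0],
    [1,[0.025,0,0],0],
    [1,[0.02,0,0],0],
    [1,[0,0,0],0]
  ]
}}

```text
time_s: 11.05
ee_pos: [583.1, -91.3, 40.8]
tcp_rot: [[0.009, 1.0, 0.023], [1.0, -0.008, -0.022], [-0.021, 0.023, -1.0]]
wrist_force: [-0.2, -0.2, -1.3]
grip_width: 12.4
```

```bash
python3 - <<'E'
from h import *
c=dict(np.load("w7.npz")); W=cloud(c); print(W[3,222:236:3].round(1))
hsv=cv2.cvtColor(c["img"],cv2.COLOR_BGR2HSV); m=((hsv[...,0]<6)|(hsv[...,0]>174))&(hsv[...,1]>180); m[20:]=0; m[:,:215]=0;m[:,245:]=0
print(m.sum(),np.argwhere(m).mean(0),W[m].mean(0),W[m].min(0),W[m].max(0))
E
python3 shot.py wrist w8 knife_handle; python3 kt.py w8|head -12
```

```text
[[557.1 -36.6  22.5]
 [559.2 -38.3  27.4]
 [560.6 -38.4  27.8]
 [561.4 -36.9  23.4]
 [562.1 -35.1  17.8]]
128 [  5.375  228.3125] [nan nan nan] [nan nan nan] [nan nan nan]
11.05 [583.1 -91.3  40.8] [-14.  15.  89.  -1.  74. -13.] [[0.009, 1.0, 0.023], [1.0, -0.008, -0.022], [-0.021, 0.023, -1.0]] [-0.2 -0.2 -1.3] 12.4
knife_handle [(0.62, [263, 108, 302, 351])]
115 263 301 [584.4 -17.9  58.7] [ 74.5   0.8 -19.6]
130 263 301 [584.3 -23.5  59.3] [ 68.8   0.8 -20.1]
145 262 301 [583.9 -29.3  59.1] [ 63.    0.5 -19.8]
160 263 301 [584.3 -35.4  57.9] [ 56.9   0.9 -18.4]
175 263 300 [583.8 -41.5  58.9] [ 50.9   0.5 -19.3]
190 263 300 [583.8 -47.8  58.9] [ 44.6   0.5 -19.1]
205 264 300 [584.2 -54.6  58. ] [ 37.8   0.9 -18.1]
220 264 299 [583.7 -61.2  58.2] [ 31.1   0.5 -18.2]
235 264 299 [583.5 -66.4  62.9] [ 25.9   0.5 -22.8]
250 267 296 [583.5 -73.1  63.4] [ 19.2   0.5 -23.1]
265 267 296 [583.4 -79.2  65.3] [ 13.    0.6 -24.9]
280 268 295 [583.3 -86.5  65.2] [  5.7   0.6 -24.6]
```

View pics/w8.png

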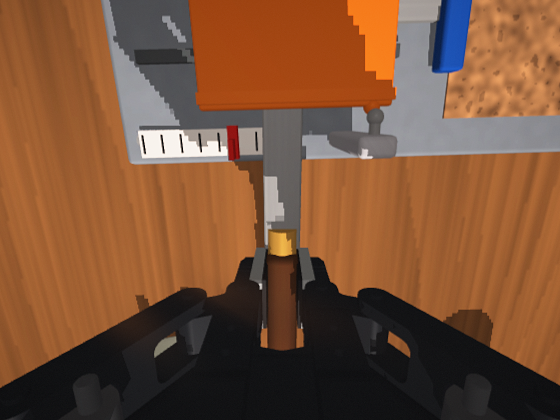

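Call:
{"name": "step_arm", "arguments": {
  "targets": [
    [1,[0,0,-0.008],0],
    [1,[0,0,-0.012],0],
    [1,[0,0,-0.012],0],
    [1,[0,0,-0.01],0],
    [1,[0,0,0],0]
  ],
  "grip_force": 90
}}

```text
time_s: 11.78
ee_pos: [583.0, -94.5, 87.1]
tcp_rot: [[0.013, 1.0, 0.025], [1.0, -0.013, -0.024], [-0.024, 0.026, -0.999]]
wrist_force: [0.2, -0.3, -1.4]
grip_width: 12.1
```

```bash
python3 shot.py wrist w9 knife_handle; python3 kt.py w9|head -12
```

```text
11.775 [583.  -94.5  87.1] [-14.  13.  86.  -1.  79. -13.] [[0.013, 1.0, 0.025], [1.0, -0.013, -0.024], [-0.024, 0.026, -0.999]] [ 0.2 -0.3 -1.4] 12.1
knife_handle [(0.83, [2, 87, 49, 134])]
100 8 41 [414.5  -7.6  10.4] [  86.1 -170.5   69.4]
115 0 45 [410.4 -17.1  10. ] [  76.6 -174.5   69.9]
130 0 6 [393.2 -26.8   7.8] [  66.7 -191.7   72. ]
top row 91
```

View pics/w9.png

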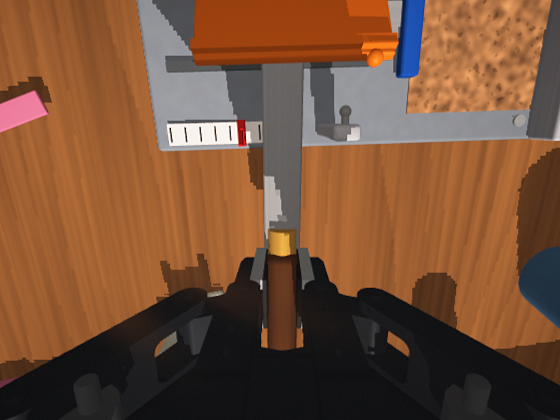

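The flap's catch is free and the flap is riding on the blade. Swinging it back.

Call:
{"name": "step_arm", "arguments": {
  "targets": [
    [1,[0.02,0,-0.008],0],
    [1,[0.02,0,-0.008],0],
    [1,[0.02,0,-0.006],0],
    [1,[0.018,0,-0.003],0],
    [1,[0,0,0],0]
  ]
}}

```text
time_s: 12.5
ee_pos: [582.0, -8.1, 109.6]
tcp_rot: [[0.011, 1.0, 0.021], [1.0, -0.01, -0.022], [-0.021, 0.022, -1.0]]
wrist_force: [-0.0, -0.9, -1.0]
grip_width: 12.2
```

```bash
python3 shot.py wrist w10 knife_handle
```

```text
12.5 [582.   -8.1 109.6] [-6. 11. 85. -1. 82. -5.] [[0.011, 1.0, 0.021], [1.0, -0.01, -0.022], [-0.021, 0.022, -1.0]] [-0.  -0.9 -1. ] 12.2
knife_handle [(0.77, [262, 32, 305, 350]), (0.64, [4, 201, 94, 257])]
```

View pics/w10.png

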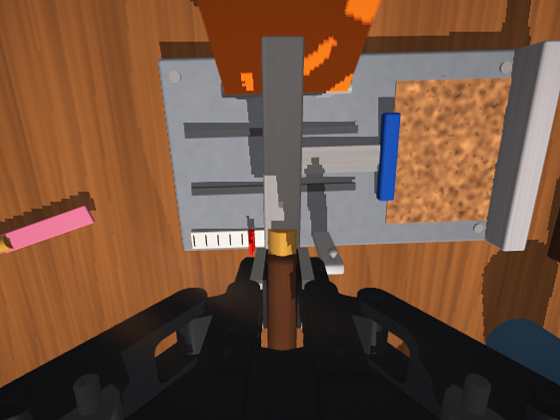

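The flap now leans back past vertical. I'll push a little further, then withdraw and look.

Call:
{"name": "step_arm", "arguments": {
  "targets": [
    [1,[0.014,0,0],0],
    [1,[0.008,0,0],0],
    [1,[0,0,0],0],
    [1,[-0.04,0,-0.005],0],
    [1,[-0.05,0,-0.02],0],
    [1,[-0.05,0,-0.03],0],
    [1,[0,0,0],0]
  ]
}}

```text
time_s: 13.48
ee_pos: [578.6, -130.0, 166.3]
tcp_rot: [[0.013, 1.0, 0.018], [1.0, -0.012, -0.024], [-0.023, 0.018, -1.0]]
wrist_force: [0.0, 1.1, -1.7]
grip_width: 12.3
```

```bash
python3 shot.py wrist w11 knife_handle mark pointer pull_tab cover; python3 shot.py scene s11; python3 kt.py w11|head -8; python3 - <<'E'
from h import *
im=dict(np.load("s11.npz"))["img"][150:340,220:440]; cv2.imwrite("pics/s11z.png",cv2.resize(im,None,fx=3.1,fy=3.1,interpolation=cv2.INTER_CUBIC))
E
```

```text
13.475 [ 578.6 -130.   166.3] [-18.  11.  79.  -1.  88. -17.] [[0.013, 1.0, 0.018], [1.0, -0.012, -0.024], [-0.023, 0.018, -1.0]] [ 0.   1.1 -1.7] 12.3
knife_handle [(0.91, [3, 54, 109, 120]), (0.89, [260, 33, 304, 350]), (0.82, [0, 280, 155, 319]), (0.72, [392, 282, 457, 333])]
mark []
pointer [(0.86, [282, 1, 392, 44])]
pull_tab []
cover [(0.44, [256, 35, 303, 349])]
13.775 [ 576.7 -124.4  161.5] [-17.  11.  80.  -1.  88. -17.] [[0.005, 1.0, 0.009], [1.0, -0.005, -0.019], [-0.019, 0.009, -1.0]] [-0.5 -0.4 -1.1] 12.4
40 262 303 [580.5 -30.6 184.4] [ 93.4   3.4 -24.5]
55 262 303 [580.5 -35.2 182.7] [ 88.8   3.4 -22.7]
70 261 303 [580.4 -40.6 184.7] [ 83.4   3.4 -24.6]
85 262 302 [580.4 -45.6 182.9] [ 78.4   3.4 -22.7]
100 262 302 [580.3 -51.1 184.1] [ 72.9   3.3 -23.8]
115 263 302 [580.2 -56.6 184.6] [ 67.4   3.3 -24.2]
130 262 301 [579.8 -62.2 185. ] [ 61.8   2.9 -24.5]
145 263 301 [580.1 -68.  184.2] [ 55.9   3.2 -23.6]
```

View pics/w11.png

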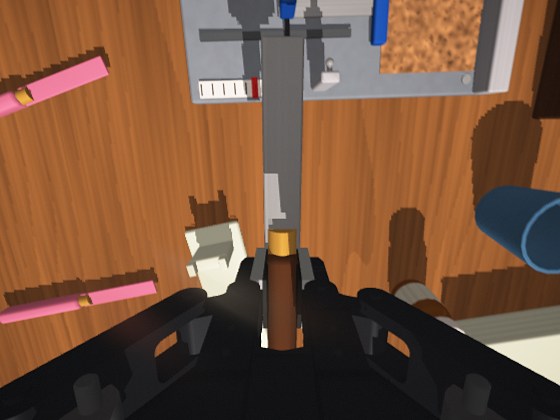

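View pics/s11z.png

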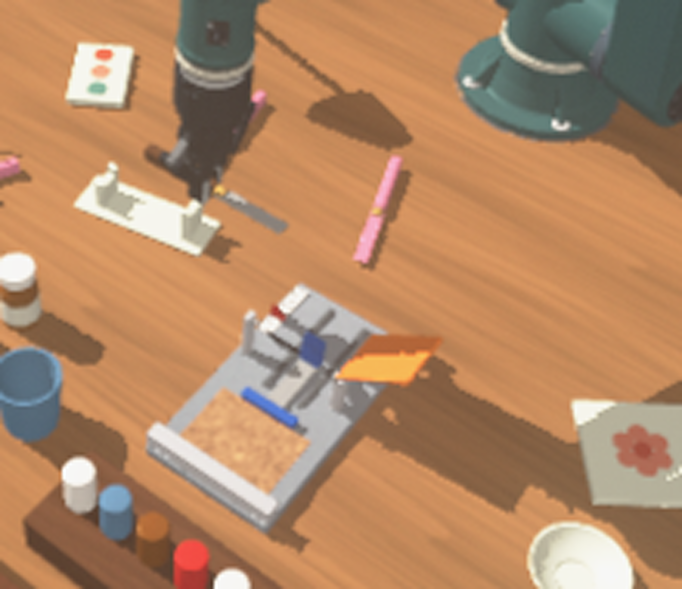

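The flap leans fully back on the +y side. Returning the knife to its rest.

Call:
{"name": "step_arm", "arguments": {
  "targets": [
    [1,[-0.0395,-0.0187,0],0],
    [1,[-0.0395,-0.0187,0],0],
    [1,[-0.0395,-0.0187,0],0],
    [1,[0,0,0.02],-0.102],
    [1,[0,0,0.02],-0.102],
    [1,[0,0,0],0],
    [1,[0,0,0],0]
  ]
}}

```text
time_s: 14.7
ee_pos: [520.1, -240.4, 120.1]
tcp_rot: [[-0.212, 0.977, 0.007], [0.977, 0.212, -0.017], [-0.018, 0.003, -1.0]]
wrist_force: [-0.0, -0.6, -1.1]
grip_width: 12.1
```

```bash
python3 shot.py wrist w12 knife_handle rest; python3 kt.py w12|awk 'NR%2==1'; python3 - <<'E'
from h import *
c=dict(np.load("w12.npz")); W=cloud(c); z=W[...,2]
q=np.load("w12_rest.npy")[0]&(z>1)&(z<12); print("rest",cv2.minAreaRect(W[q][:,:2].astype(np.float32)))
E
```

```text
14.7 [ 520.1 -240.4  120.1] [-30.  10.  86.  -1.  83. -42.] [[-0.212, 0.977, 0.007], [0.977, 0.212, -0.017], [-0.018, 0.003, -1.0]] [-0.  -0.6 -1.1] 12.1
knife_handle [(0.94, [0, 167, 190, 190]), (0.84, [261, 33, 306, 349])]
rest [(0.65, [241, 116, 320, 256])]
40 260 303 [ 499.6 -143.1  137.6] [ 99.4   0.6 -19. ]
70 261 303 [ 502.2 -153.1  139. ] [ 89.    1.  -20.2]
100 262 304 [ 504.8 -163.2  138. ] [ 78.6   1.4 -19. ]
130 261 301 [ 506.4 -174.3  137.8] [ 67.4   0.6 -18.6]
160 262 302 [ 509.3 -185.8  137.8] [ 55.6   1.  -18.4]
190 263 300 [ 511.6 -198.1  137.8] [ 43.1   0.6 -18.2]
220 264 300 [ 514.8 -211.2  137.2] [ 29.6   1.1 -17.4]
250 266 297 [ 516.9 -222.9  142.4] [ 17.6   0.6 -22.3]
280 268 295 [ 519.6 -235.4  145.4] [  4.8   0.6 -25.1]
310 268 295 [ 522.8 -249.8  145.8] [-10.    0.6 -25.1]
340 267 296 [ 526.3 -265.8  145.4] [-26.3   0.6 -24.4]
rest ((517.5010986328125, -227.6656494140625), (60.16062927246094, 125.27759552001953), 11.177715301513672)
```

View pics/w12.png

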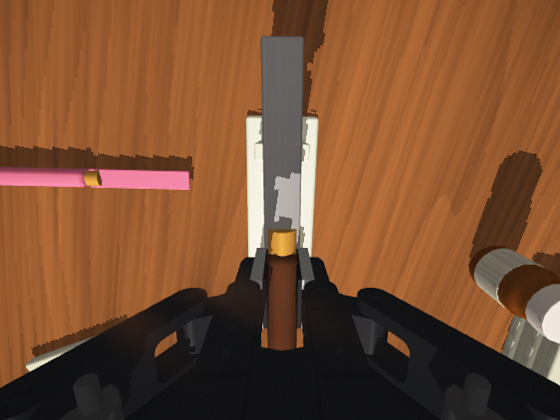

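Call:
{"name": "step_arm", "arguments": {
  "targets": [
    [1,[-0.0024,-0.0009,0.03],0.017],
    [1,[0,0,0.03],0],
    [1,[0,0,0.018],0],
    [1,[0,0,0],0]
  ]
}}

```text
time_s: 15.35
ee_pos: [523.6, -245.6, 45.0]
tcp_rot: [[-0.195, 0.981, 0.015], [0.981, 0.195, -0.022], [-0.025, 0.01, -1.0]]
wrist_force: [0.3, 0.1, -0.8]
grip_width: 12.2
```

```bash
python3 shot.py wrist w13 knife_handle; python3 kt.py w13|awk 'NR%4==1'
```

```text
15.35 [ 523.6 -245.6   45. ] [-30.  14.  90.  -1.  75. -41.] [[-0.195, 0.981, 0.015], [0.981, 0.195, -0.022], [-0.025, 0.01, -1.0]] [ 0.3  0.1 -0.8] 12.2
knife_handle [(0.75, [0, 182, 149, 207]), (0.73, [262, 33, 303, 351])]
40 261 302 [ 504.7 -147.9   62.3] [100.   -0.5 -18. ]
100 262 302 [ 509.1 -168.1   61.8] [ 79.4  -0.1 -17. ]
160 263 301 [ 513.6 -190.7   62.4] [ 56.4  -0.1 -16.9]
220 264 299 [ 518.1 -215.7   63.6] [ 30.9  -0.5 -17.5]
280 268 295 [ 523.  -240.5   70.1] [  5.5  -0.4 -23.2]
340 267 295 [ 529.2 -271.4   69.8] [-26.   -0.4 -22.1]
```

View pics/w13.png

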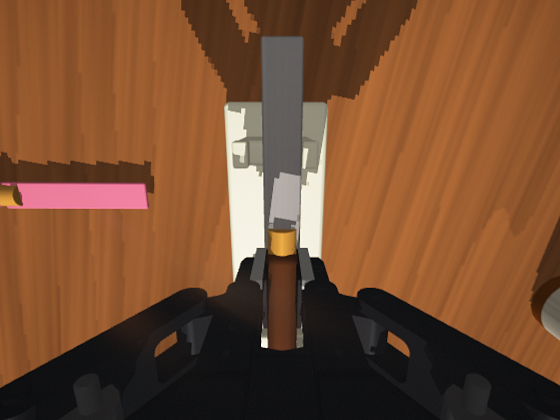

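Call:
{"name": "step_arm", "arguments": {
  "targets": [
    [1,[0.0015,-0.0034,0],0],
    [1,[0,0,0.006],0],
    [1,[0,0,0],0]
  ]
}}

```text
time_s: 15.82
ee_pos: [522.9, -246.6, 43.9]
tcp_rot: [[-0.194, 0.981, 0.023], [0.98, 0.195, -0.027], [-0.031, 0.018, -0.999]]
wrist_force: [-0.4, -0.1, -1.9]
grip_width: 12.5
```

```bash
python3 shot.py wrist w14 knife_handle; python3 kt.py w14|awk 'NR%4==1'
```

```text
15.825 [ 522.9 -246.6   43.9] [-30.  14.  91.  -1.  74. -42.] [[-0.194, 0.981, 0.023], [0.98, 0.195, -0.027], [-0.031, 0.018, -0.999]] [-0.4 -0.1 -1.9] 12.5
knife_handle [(0.85, [0, 179, 147, 208]), (0.72, [262, 34, 302, 352]), (0.32, [534, 272, 557, 337])]
40 261 303 [ 504.2 -149.1   61.9] [ 99.    0.7 -20.6]
100 262 302 [ 508.2 -169.    60. ] [ 78.7   0.7 -18.1]
160 263 301 [ 512.7 -191.6   61.2] [ 55.7   0.7 -18.5]
220 264 299 [ 517.4 -217.2   60.7] [ 29.7   0.3 -17.3]
280 268 295 [ 522.2 -241.7   68.4] [  4.5   0.3 -24.2]
340 267 295 [ 528.3 -272.8   68.3] [-27.2   0.3 -23. ]
```

Call:
{"name": "step_arm", "arguments": {
  "targets": [
    [1,[0.003,-0.004,0.004],0],
    [1,[0,0,0.004],0]
  ]
}}

```text
time_s: 16.18
ee_pos: [518.9, -244.9, 36.2]
tcp_rot: [[-0.194, 0.981, 0.025], [0.98, 0.195, -0.028], [-0.032, 0.019, -0.999]]
wrist_force: [-0.2, 0.1, -0.7]
grip_width: 12.2
```

Call:
{"name": "step_arm", "arguments": {
  "targets": [
    [1,[0,0,0],0]
  ]
}}

```text
time_s: 16.3
ee_pos: [518.5, -244.7, 35.6]
tcp_rot: [[-0.194, 0.981, 0.024], [0.98, 0.195, -0.028], [-0.032, 0.018, -0.999]]
wrist_force: [-0.1, 1.4, -1.2]
grip_width: 12.4
```

Call:
{"name": "step_arm", "arguments": {
  "targets": [
    [1,[0.001,0.002,0.001],0]
  ]
}}

```text
time_s: 16.42
ee_pos: [520.3, -243.4, 34.6]
tcp_rot: [[-0.194, 0.981, 0.024], [0.98, 0.195, -0.028], [-0.032, 0.018, -0.999]]
wrist_force: [-0.6, -0.8, -0.8]
grip_width: 12.3
```

```bash
python3 shot.py wrist w15 knife_handle; python3 kt.py w15|awk 'NR%4==1'
```

```text
16.425 [ 520.3 -243.4   34.6] [-30.  14.  92.  -1.  73. -41.] [[-0.194, 0.981, 0.024], [0.98, 0.195, -0.028], [-0.032, 0.018, -0.999]] [-0.6 -0.8 -0.8] 12.3
knife_handle [(0.94, [261, 33, 304, 351]), (0.75, [0, 189, 146, 218])]
40 261 303 [ 501.6 -145.8   52.4] [ 98.5   0.9 -21. ]
100 262 302 [ 505.7 -165.9   52.4] [ 78.1   0.9 -20.4]
160 263 301 [ 510.2 -188.4   51.4] [ 55.1   0.9 -18.7]
220 264 299 [ 514.8 -213.8   51.7] [ 29.3   0.5 -18.2]
280 267 296 [ 519.6 -238.3   59.3] [  4.1   0.5 -25.1]
340 267 295 [ 525.7 -269.    59.6] [-27.2   0.5 -24.4]
```

View pics/w15.png

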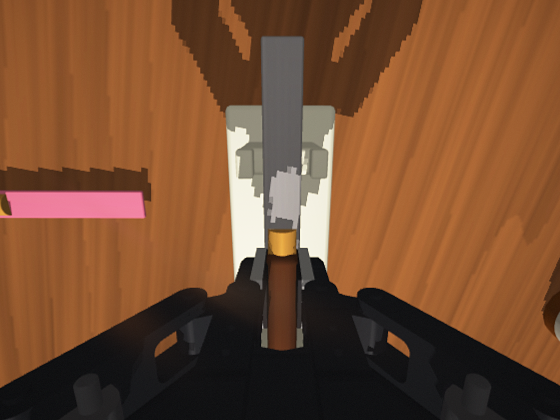

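The blade is centred over the notched support, which spans u=237–328. Lowering the last few mm and releasing.

Call:
{"name": "step_arm", "arguments": {
  "targets": [
    [1,[0,0,0.0035],0],
    [1,[0,0,0.0025],0],
    [1,[0,0,0],0]
  ],
  "grip_force": 40
}}

```text
time_s: 16.9
ee_pos: [520.9, -243.4, 28.8]
tcp_rot: [[-0.195, 0.981, 0.024], [0.98, 0.196, -0.028], [-0.032, 0.018, -0.999]]
wrist_force: [0.6, -0.0, 0.8]
grip_width: 12.5
```

Call:
{"name": "step_arm", "arguments": {
  "targets": [
    [0.65,[0,0,0],0],
    [0.3,[0,0,0],0],
    [0,[0,0,0],0],
    [-0.3,[0,0,0],0],
    [-0.3,[0,0,0],0]
  ]
}}

```text
time_s: 17.52
ee_pos: [521.3, -243.7, 29.0]
tcp_rot: [[-0.195, 0.981, 0.025], [0.98, 0.195, -0.028], [-0.033, 0.019, -0.999]]
wrist_force: [0.4, -0.5, 0.2]
grip_width: 55.6
```

Call:
{"name": "step_arm", "arguments": {
  "targets": [
    [-0.3,[0,0,-0.03],0],
    [-0.3,[0,0,-0.045],0],
    [-0.3,[0,0,-0.045],0],
    [-0.3,[0,0,0],0]
  ]
}}

```text
time_s: 18.02
ee_pos: [517.6, -239.9, 151.2]
tcp_rot: [[-0.195, 0.981, 0.023], [0.98, 0.195, -0.027], [-0.031, 0.017, -0.999]]
wrist_force: [0.1, 0.2, -0.4]
grip_width: 55.9
```

```bash
python3 shot.py wrist w16 knife_handle; python3 kn.py w16
```

```text
18.025 [ 517.6 -239.9  151.2] [-30.   8.  84.  -1.  86. -41.] [[-0.195, 0.981, 0.023], [0.98, 0.195, -0.027], [-0.031, 0.017, -0.999]] [ 0.1  0.2 -0.4] 55.9
knife_handle [(0.73, [272, 84, 293, 295]), (0.61, [0, 165, 200, 183])]
3751 [-0.1963978  0.9805243] 101.32639 tip [ 501.5663012  -144.39977369] butt [ 536.58763105 -319.24524367] grip28 [ 521.59887681 -244.41325483] zmed 47.0290056272397
```

View pics/w16.png

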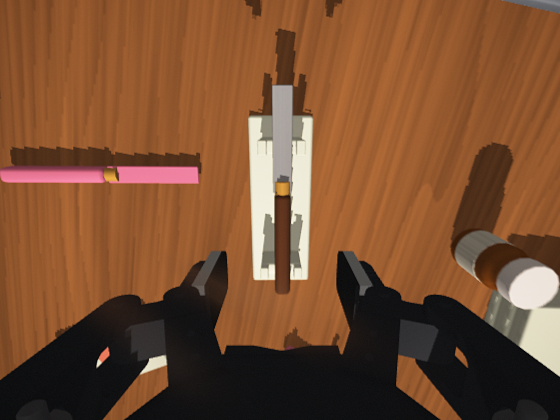

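The knife lies in its rest, with the blade at u=283 in both notches. Next, the tab.

Call:
{"name": "step_arm", "arguments": {
  "targets": [
    [-0.3,[0.044,0.027,-0.02],0],
    [-0.3,[0.044,0.027,-0.02],0],
    [-0.3,[0.044,0.027,0],0],
    [-0.3,[0.044,0.027,0],0],
    [-0.3,[0,0,0],0.178],
    [-0.3,[0,0,0],0],
    [-0.3,[0,0,0],0]
  ]
}}

```text
time_s: 19.0
ee_pos: [582.2, -37.5, 167.0]
tcp_rot: [[-0.015, 1.0, -0.012], [1.0, 0.015, -0.015], [-0.015, -0.012, -1.0]]
wrist_force: [0.1, 0.8, -0.1]
grip_width: 55.8
```

```bash
python3 shot.py wrist w17 pull_tab pointer mark cover
```

```text
19.0 [582.2 -37.5 167. ] [ -9.  11.  79.  -1.  90. -10.] [[-0.015, 1.0, -0.012], [1.0, 0.015, -0.015], [-0.015, -0.012, -1.0]] [ 0.1  0.8 -0.1] 55.8
pull_tab [(0.91, [282, 82, 386, 184])]
pointer [(0.79, [282, 82, 388, 184])]
mark [(0.6, [256, 184, 263, 199])]
cover [(0.57, [241, 3, 348, 56])]
```

View pics/w17.png

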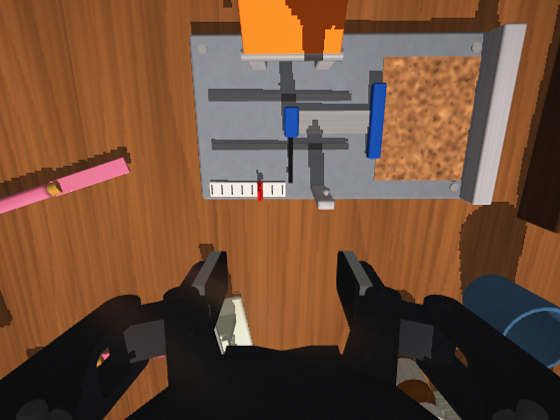

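The view shows the blue tab at (291,121), the black pointer tip at (291,182), the red mark at (260,189) and the open flap at the top. Computing the tab pose and the pull distance.

```bash
cat > pm.py <<'E'
import sys
from h import *
tag=sys.argv[1]
c=dict(np.load(tag+".npz")); W=cloud(c); z=W[...,2]; hsv=cv2.cvtColor(c["img"],cv2.COLOR_BGR2HSV)
x0,y0,x1,y1=[int(a) for a in sys.argv[2:6]] if len(sys.argv)>5 else (195,30,335,205)
q=np.zeros(z.shape,bool); q[y0:y1,x0:x1]=1
b=q&(hsv[...,0]>105)&(hsv[...,0]<130)&(hsv[...,1]>150)&(z>10)&(z<80)
t=b&(z>54)&(z<63); 
if t.sum(): print("tab top",t.sum(),W[t].mean(0).round(1),np.percentile(W[t],[2,98],axis=0).round(1), cv2.minAreaRect(W[t][:,:2].astype(np.float32)))
r=q&((hsv[...,0]<6)|(hsv[...,0]>174))&(hsv[...,1]>150)&(hsv[...,2]>80)
print("red px",r.sum(),np.argwhere(r).mean(0)[::-1],np.median(W[r],0).round(1),np.percentile(W[r],[5,95],axis=0).round(1))
k=q&(c["img"].max(-1)<45)&(z<40)
print("black",k.sum()); 
n,l,st,ce=cv2.connectedComponentsWithStats(k.astype(np.uint8))
for i in range(1,n):
    if st[i,4]>15: m=l==i; print(st[i],ce[i].round(1),np.median(W[m],0).round(1))
E
python3 pm.py w17; python3 - <<'E'
from h import *
c=dict(np.load("w17.npz")); W=cloud(c); z=W[...,2]
q=(z>11)&(z<19)
L=np.array([W[v,np.where(q[v,150:300])[0].min()+150] for v in range(45,195,5) if q[v,150:300].any()]); r=cv2.fitLine(L[:,:2].astype(np.float32),cv2.DIST_HUBER,0,.01,.01).ravel(); print("-x edge",r, "yaw",-np.degrees(np.arctan(r[0]/r[1])))
B=np.array([W[np.where(q[150:230,u])[0].max()+150,u] for u in list(range(208,300,4))+list(range(345,450,4)) if q[150:230,u].any()]); r=cv2.fitLine(B[:,:2].astype(np.float32),cv2.DIST_HUBER,0,.01,.01).ravel(); print("-y edge",r,"yaw",np.degrees(np.arctan(r[1]/r[0])))
E
python3 - <<'E'
import cv2
im=cv2.imread("pics/w17.png")[60:210,190:350]; cv2.imwrite("pics/w17z.png",cv2.resize(im,None,fx=4,fy=4,interpolation=cv2.INTER_CUBIC))
E
```

```text
tab top 433 [588.   34.6  57.4] [[582.5  23.2  55.6]
 [593.7  45.5  58.8]] ((588.2314453125, 34.03523254394531), (11.328987121582031, 23.263885498046875), 1.0282987356185913)
red px 90 [259.7        190.94444444] [nan nan nan] [[nan nan nan]
 [nan nan nan]]
black 226
[282  94  14   6  19] [290.2  94.8] [588.3  58.6  19. ]
[288 138   5  44 163] [290.  156.8] [588.7   4.9  24.6]
[309 144  13   5  33] [315.3 146.7] [612.3  12.1  18.5]
-x edge [ 2.1332510e-02 -9.9977243e-01  4.9965994e+02  1.0920982e+01] yaw 1.2223555
-y edge [ 9.9962789e-01  2.7277520e-02  6.7056934e+02 -3.7948036e+01] yaw 1.5630804
```

View pics/w17z.png

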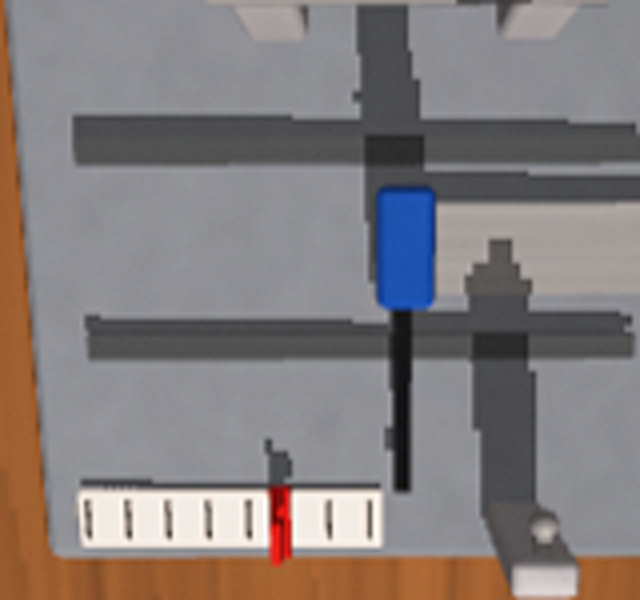

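```bash
python3 - <<'E'
from h import *
c=dict(np.load("w17.npz")); W=cloud(c); z=W[...,2]; hsv=cv2.cvtColor(c["img"],cv2.COLOR_BGR2HSV)
r=((hsv[...,0]<6)|(hsv[...,0]>174))&(hsv[...,1]>150)&(hsv[...,2]>80); r[:175]=0; r[205:]=0; r[:,:245]=0; r[:,275:]=0
for v in range(178,204,2):
    u=np.where(r[v])[0]
    if len(u): print(v,u.min(),u.max(),W[v,u].round(1).tolist()[len(u)//2])
for v in range(160,186,3):
    k=np.where(c["img"][v,282:300].max(-1)<60)[0]+282
    if len(k): print("ptr",v,k,W[v,k[len(k)//2]].round(1), pixat(c,k.mean(),v,24).round(1))
E
```

```text
182 257 262 [560.1, -21.8, 21.7]
184 258 261 [560.2, -23.6, 22.7]
186 258 261 [560.2, -25.4, 23.8]
188 258 261 [560.1, -27.5, 22.9]
190 258 262 [560.5, -28.5, 27.3]
192 258 262 [560.5, -30.6, 27.0]
194 258 262 [560.7, -32.0, 29.4]
196 258 262 [560.6, -34.1, 29.0]
198 257 262 [560.6, -36.1, 28.9]
200 258 260 [559.8, -37.5, 31.2]
ptr 160 [289 290 291] [5.887e+02 3.000e-01 2.540e+01] [5.887e+02 1.000e-01 2.400e+01]
ptr 163 [289 290 291] [588.7  -2.5  25.5] [588.8  -2.7  24. ]
ptr 166 [289 290 291] [588.8  -5.6  23.7] [588.8  -5.5  24. ]
ptr 169 [288 289 290 291] [588.9  -8.4  24. ] [588.4  -8.4  24. ]
ptr 172 [289 290 291] [588.9 -11.1  25. ] [589.  -11.2  24. ]
ptr 175 [289 290 291] [589.  -14.   24.7] [589.  -14.1  24. ]
ptr 178 [289 290 291] [589.1 -16.9  24.6] [589.1 -17.   24. ]
ptr 181 [289 290 291] [589.2 -20.   23.7] [589.2 -19.9  24. ]
```

Call:
{"name": "step_arm", "arguments": {
  "targets": [
    [-0.3,[0.037,0.004,0],-0.008],
    [-0.3,[0.037,0.004,0],0],
    [-0.3,[0,0,0.04],0],
    [-0.3,[0,0,0.035],0],
    [-0.3,[0,0,0],0]
  ]
}}

```text
time_s: 19.88
ee_pos: [591.2, 34.5, 93.8]
tcp_rot: [[-0.019, 1.0, -0.002], [1.0, 0.019, -0.016], [-0.016, -0.002, -1.0]]
wrist_force: [-0.4, -0.7, -0.0]
grip_width: 55.4
```

```bash
python3 shot.py wrist w18
```

```text
19.875 [591.2  34.5  93.8] [-2. 14. 84. -1. 82. -3.] [[-0.019, 1.0, -0.002], [1.0, 0.019, -0.016], [-0.016, -0.002, -1.0]] [-0.4 -0.7 -0. ] 55.4
```

View pics/w18.png

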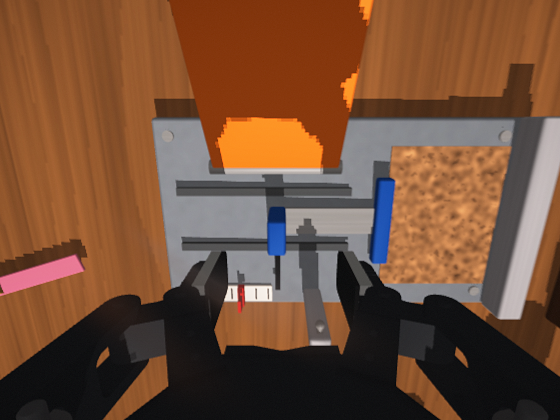

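Call:
{"name": "step_arm", "arguments": {
  "targets": [
    [-0.3,[0,-0.003,0.03],0],
    [-0.3,[0,0,0.02],0],
    [-0.3,[0,0,0],0]
  ]
}}

```text
time_s: 20.3
ee_pos: [594.9, 32.2, 53.3]
tcp_rot: [[-0.017, 1.0, 0.016], [1.0, 0.017, -0.017], [-0.017, 0.016, -1.0]]
wrist_force: [-0.8, 0.2, 1.5]
grip_width: 55.7
```

Call:
{"name": "step_arm", "arguments": {
  "targets": [
    [-0.3,[0.0023,-0.007,0],0],
    [-0.3,[0,0,0.01],0],
    [-0.3,[0,0,0.006],0]
  ]
}}

```text
time_s: 20.68
ee_pos: [591.2, 33.9, 42.3]
tcp_rot: [[-0.017, 1.0, 0.026], [1.0, 0.017, -0.017], [-0.018, 0.025, -1.0]]
wrist_force: [0.4, -0.2, -0.5]
grip_width: 55.6
```

Call:
{"name": "step_arm", "arguments": {
  "targets": [
    [-0.3,[0,0,0.003],0]
  ]
}}

```text
time_s: 20.8
ee_pos: [591.2, 33.9, 39.0]
tcp_rot: [[-0.017, 1.0, 0.025], [1.0, 0.017, -0.017], [-0.018, 0.025, -1.0]]
wrist_force: [-0.3, 1.2, -0.5]
grip_width: 55.4
```

Call:
{"name": "step_arm", "arguments": {
  "targets": [
    [-0.3,[0,-0.003,0.005],0],
    [-0.3,[0,0,0.004],0]
  ]
}}

```text
time_s: 21.05
ee_pos: [588.2, 33.7, 29.2]
tcp_rot: [[-0.017, 1.0, 0.025], [1.0, 0.017, -0.017], [-0.018, 0.025, -1.0]]
wrist_force: [-0.2, 0.0, -0.4]
grip_width: 55.7
```

Call:
{"name": "step_arm", "arguments": {
  "targets": [
    [0.1,[0,0,0],0]
  ]
}}

```text
time_s: 21.18
ee_pos: [587.9, 33.7, 28.5]
tcp_rot: [[-0.017, 1.0, 0.024], [1.0, 0.017, -0.017], [-0.018, 0.024, -1.0]]
wrist_force: [-0.2, -0.2, -0.7]
grip_width: 38.9
```

```bash
python3 shot.py wrist w19 cover
```

```text
21.175 [587.9  33.7  28.5] [-2. 16. 89. -1. 73. -2.] [[-0.017, 1.0, 0.024], [1.0, 0.017, -0.017], [-0.018, 0.024, -1.0]] [-0.2 -0.2 -0.7] 38.9
cover [(0.74, [106, 3, 468, 192])]
```

View pics/w19.png

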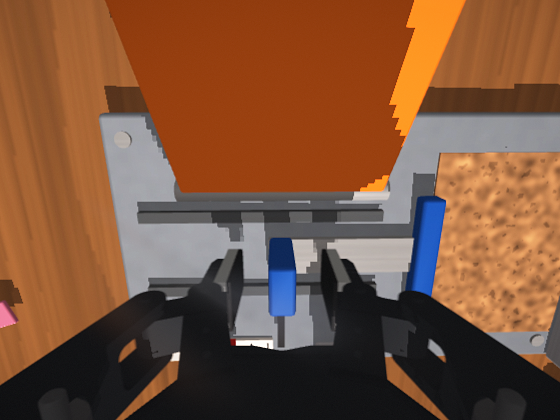

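The tab is centred between the fingers. Closing.

Call:
{"name": "step_arm", "arguments": {
  "targets": [
    [0.5,[0,0,0],0],
    [0.7,[0,0,0],0],
    [0.85,[0,0,0],0],
    [1,[0,0,0],0]
  ],
  "grip_force": 50
}}

```text
time_s: 21.78
ee_pos: [587.7, 33.7, 29.4]
tcp_rot: [[-0.017, 1.0, 0.023], [1.0, 0.017, -0.017], [-0.018, 0.023, -1.0]]
wrist_force: [1.9, 0.2, -0.1]
grip_width: 11.1
```

Call:
{"name": "step_arm", "arguments": {
  "targets": [
    [1,[0,0,0],0],
    [1,[0,0,0],0]
  ],
  "grip_force": 70
}}

```text
time_s: 22.02
ee_pos: [587.7, 33.6, 29.5]
tcp_rot: [[-0.017, 1.0, 0.023], [1.0, 0.017, -0.017], [-0.018, 0.022, -1.0]]
wrist_force: [1.7, 1.4, 0.5]
grip_width: 11.2
```

Call:
{"name": "step_arm", "arguments": {
  "targets": [
    [1,[0,-0.008,0],0],
    [1,[0,-0.008,0],0],
    [1,[0,-0.006,0],0]
  ]
}}

```text
time_s: 22.4
ee_pos: [566.8, 33.3, 29.5]
tcp_rot: [[-0.017, 0.999, 0.028], [1.0, 0.017, -0.017], [-0.018, 0.028, -0.999]]
wrist_force: [5.5, 0.4, -0.6]
grip_width: 10.8
```

```bash
python3 shot.py wrist w20; python3 shot.py top t20
```

```text
22.4 [566.8  33.3  29.5] [-2. 13. 93. -1. 72. -3.] [[-0.017, 0.999, 0.028], [1.0, 0.017, -0.017], [-0.018, 0.028, -0.999]] [ 5.5  0.4 -0.6] 10.8
22.45 [566.1  33.2  29.5] [-2. 13. 93. -1. 72. -3.] [[-0.017, 0.999, 0.027], [1.0, 0.017, -0.017], [-0.018, 0.027, -0.999]] [ 4.3  0.6 -1.4] 11.2
```

View pics/w20.png

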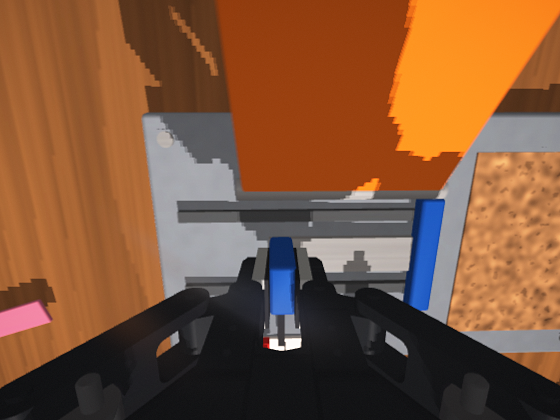

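Call:
{"name": "step_arm", "arguments": {
  "targets": [
    [1,[0,-0.005,0],0],
    [1,[0,-0.0025,0],0]
  ]
}}

```text
time_s: 22.75
ee_pos: [559.8, 33.1, 29.5]
tcp_rot: [[-0.017, 0.999, 0.031], [1.0, 0.017, -0.017], [-0.018, 0.031, -0.999]]
wrist_force: [7.1, 0.8, -2.3]
grip_width: 10.9
```

```bash
python3 shot.py wrist w21; python3 shot.py scene s21; python3 shot.py top t21; python3 - <<'E'
from h import *
a=cv2.imread("pics/w21.png")[300:370,230:340]; cv2.imwrite("pics/w21z.png",cv2.resize(a,None,fx=7,fy=7,interpolation=cv2.INTER_NEAREST))
a=cv2.imread("pics/s21.png")[225:325,260:380]; cv2.imwrite("pics/s21z.png",cv2.resize(a,None,fx=6,fy=6,interpolation=cv2.INTER_CUBIC))
a=cv2.imread("pics/t21.png")[140:250,180:260]; cv2.imwrite("pics/t21z.png",cv2.resize(a,None,fx=5,fy=5,interpolation=cv2.INTER_CUBIC))
E
```

```text
22.75 [559.8  33.1  29.5] [-2. 12. 94. -1. 72. -3.] [[-0.017, 0.999, 0.031], [1.0, 0.017, -0.017], [-0.018, 0.031, -0.999]] [ 7.1  0.8 -2.3] 10.9
22.8 [559.6  33.1  29.5] [-2. 12. 94. -1. 72. -3.] [[-0.017, 0.999, 0.03], [1.0, 0.017, -0.017], [-0.018, 0.03, -0.999]] [ 6.2 -0.5 -2.1] 11.0
22.85 [559.7  33.1  29.5] [-2. 12. 94. -1. 72. -3.] [[-0.017, 0.999, 0.03], [1.0, 0.017, -0.017], [-0.018, 0.03, -0.999]] [ 5.8  0.4 -1.4] 10.9
```

View pics/w21z.png

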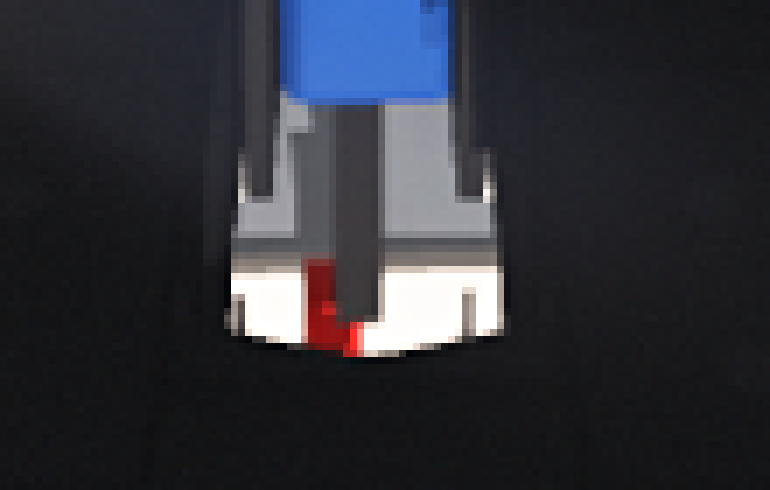

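View pics/s21z.png

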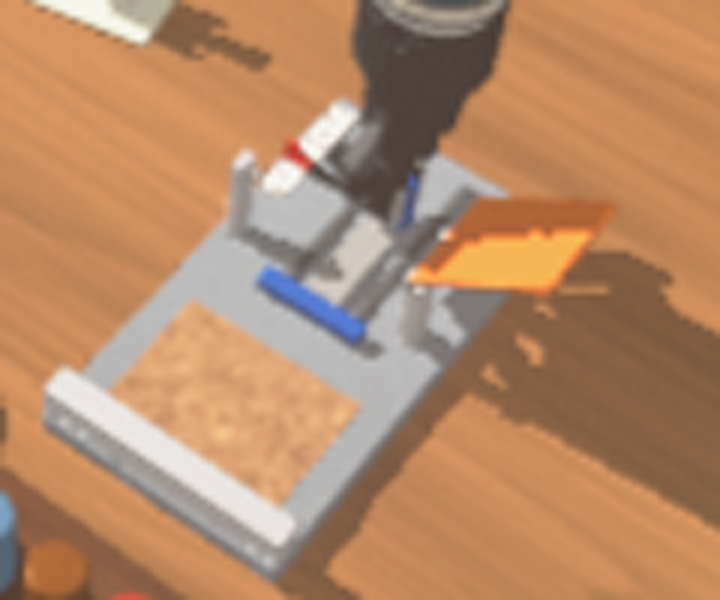

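View pics/t21z.png

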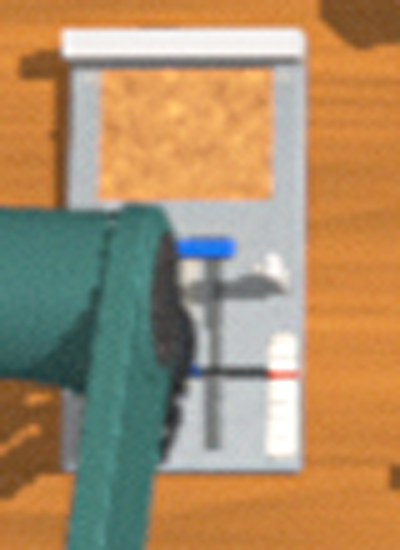

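```bash
python3 - <<'E'
from h import *
c=dict(np.load("w21.npz")); W=cloud(c); I=c["img"]
hsv=cv2.cvtColor(I,cv2.COLOR_BGR2HSV)
for v in (318,325,330,334,338,341,344,347,349,350):
    row=hsv[v]; red=[u for u in range(262,302) if (row[u,0]<8 or row[u,0]>172) and row[u,1]>150 and row[u,2]>60]
    dk=[u for u in range(262,302) if I[v,u].max()<95 and u not in red and W[v,u,2]>5]
    f=lambda l:(l[0],l[-1],W[v,l[0]].round(1).tolist(),W[v,l[-1]].round(1).tolist()) if l else None
    print(v,"red",f(red),"dark",f(dk))
E
for t in t21; do python3 - <<'E'
from h import *
c=dict(np.load("t21.npz")); W=cloud(c)
a=c["img"][205:222,212:244]; 
for v in range(211,219):
    print(v,[tuple(int(x) for x in c["img"][v,u]) for u in (222,226,230,232,234,236,238)])
E
done
```

```text
318 red None dark (262, 301, [552.0, 33.3, 74.2], [566.4, 34.8, 76.4])
325 red None dark (262, 301, [552.0, 30.1, 74.0], [566.8, 30.3, 74.4])
330 red None dark (262, 301, [552.1, 28.9, 75.4], [566.7, 29.2, 75.9])
334 red None dark (262, 301, [552.0, 26.0, 74.0], [566.8, 26.8, 75.2])
338 red (274, 277, [557.4, -21.6, 18.3], [559.3, -21.3, 18.6]) dark (262, 283, [552.1, 25.4, 75.5], [562.6, -16.8, 24.2])
341 red (274, 277, [557.4, -21.4, 21.1], [559.2, -21.7, 20.7]) dark (262, 283, [552.1, 24.8, 76.5], [562.6, -18.6, 24.4])
344 red (274, 277, [557.4, -22.6, 22.3], [559.2, -21.3, 23.8]) dark (262, 283, [552.1, 23.4, 76.3], [562.7, -20.2, 25.0])
347 red (274, 280, [557.5, -24.7, 22.2], [561.0, -24.2, 22.8]) dark (262, 301, [552.9, 43.8, 101.5], [563.8, 43.6, 101.4])
349 red (274, 280, [557.5, -26.2, 22.2], [561.0, -25.4, 23.1]) dark (262, 301, [553.0, 43.5, 102.0], [563.7, 43.7, 102.4])
350 red (279, 280, [560.4, -25.9, 23.4], [561.0, -25.8, 23.6]) dark (262, 301, [553.0, 44.5, 103.4], [563.7, 43.7, 102.7])
211 [(132, 135, 133), (203, 204, 196), (202, 196, 194), (205, 201, 200), (226, 23
[... 195 characters left out ...]
, 136), (131, 130, 129), (138, 138, 133), (232, 245, 254), (255, 255, 255), (249, 255, 255)]
214 [(67, 68, 67), (74, 73, 75), (74, 74, 72), (77, 75, 83), (120, 132, 236), (154, 169, 251), (152, 164, 244)]
215 [(107, 106, 110), (127, 123, 121), (126, 124, 122), (117, 118, 124), (113, 123, 209), (143, 157, 238), (148, 156, 231)]
216 [(121, 125, 121), (189, 189, 186), (192, 190, 185), (190, 186, 185), (223, 237, 244), (251, 255, 255), (243, 252, 253)]
217 [(117, 118, 120), (205, 204, 200), (206, 206, 197), (206, 207, 198), (231, 241, 245), (247, 254, 254), (254, 255, 255)]
218 [(118, 120, 116), (200, 200, 194), (203, 204, 197), (197, 198, 191), (237, 247, 251), (253, 255, 255), (253, 255, 255)]
```

The pointer centre reads x≈561.3 and the red mark's centre about 559.3, so roughly 2 mm of pull remains.

Call:
{"name": "step_arm", "arguments": {
  "targets": [
    [1,[0,-0.002,0],0]
  ]
}}

```text
time_s: 23.02
ee_pos: [558.4, 33.1, 29.5]
tcp_rot: [[-0.017, 0.999, 0.032], [1.0, 0.017, -0.017], [-0.017, 0.032, -0.999]]
wrist_force: [7.1, -0.0, -1.1]
grip_width: 10.7
```

```bash
python3 -c "
from bench import *
for i in range(3): camera('top')"; python3 shot.py wrist w22; python3 - <<'E'
from h import *
a=cv2.imread("pics/w22.png")[300:370,230:340]; cv2.imwrite("pics/w22z.png",cv2.resize(a,None,fx=7,fy=7,interpolation=cv2.INTER_NEAREST))
c=dict(np.load("w22.npz")); W=cloud(c); I=c["img"]
for v in (338,342,345,348): print(v,[(u,tuple(int(x) for x in I[v,u]),float(W[v,u,0].round(1))) for u in range(272,288)])
E
```

```text
23.175 [558.1  33.1  29.5] [-2. 12. 94. -1. 72. -3.] [[-0.017, 0.999, 0.032], [1.0, 0.017, -0.017], [-0.017, 0.031, -0.999]] [ 6.5 -0.2 -1.8] 11.3
338 [(272, (158, 168, 181), 554.6), (273, (158, 168, 181), 555.2), (274, (160, 169, 182), 555.8), (275, (132, 140, 148), 556.5), (276, (53, 54, 119), 557.0), (277, (34, 33, 94), 557.6), (278, (59, 58, 68), 558.0), (279, (63, 62, 63), 558.6), (280, (63, 63, 65), 559.2), (281, (63, 62, 65), 559.8), (282, (62, 62, 66), 560.4), (283, (59, 56, 60), 561.0), (284, (96, 99, 105), 562.1), (285, (176, 187, 200), 562.6), (286, (186, 197, 211), 563.3), (287, (183, 194, 209), 563.9)]
342 [(272, (250, 252, 254), 554.6), (273, (251, 253, 254), 555.2), (274, (252, 254, 255), 555.9), (275, (255, 255, 255), 556.5), (276, (148, 159, 198), 557.0), (277, (24, 23, 87), 557.6), (278, (55, 54, 66), 558.1), (279, (60, 59, 62), 558.7), (280, (61, 60, 63), 559.2), (281, (61, 60, 63), 559.8), (282, (59, 59, 62), 560.4), (283, (51, 50, 52), 561.0), (284, (161, 170, 183), 561.8), (285, (254, 255, 255), 562.6), (286, (252, 254, 255), 563.2), (287, (250, 252, 254), 563.8
[... 269 characters left out ...]
9.3), (281, (58, 58, 68), 559.9), (282, (55, 56, 64), 560.5), (283, (48, 48, 69), 561.0), (284, (163, 171, 206), 561.7), (285, (255, 255, 255), 562.7), (286, (253, 255, 255), 563.3), (287, (250, 253, 254), 563.9)]
348 [(272, (246, 253, 255), 554.7), (273, (249, 255, 255), 555.3), (274, (255, 255, 255), 555.9), (275, (255, 255, 255), 556.5), (276, (163, 174, 220), 557.0), (277, (17, 18, 145), 557.6), (278, (18, 20, 148), 558.2), (279, (20, 22, 149), 558.8), (280, (22, 23, 147), 559.3), (281, (21, 20, 143), 560.0), (282, (20, 19, 138), 560.6), (283, (43, 49, 251), 561.1), (284, (167, 180, 255), 561.8), (285, (255, 255, 255), 562.7), (286, (255, 255, 255), 563.3), (287, (255, 255, 255), 563.9)]
```

View pics/w22z.png

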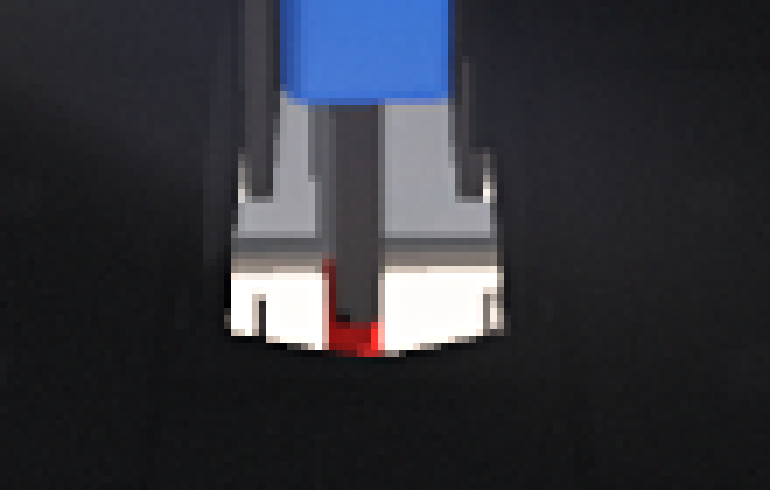

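The pointer's right edge now coincides with the red mark's, and about 0.3 mm is left. One last fine nudge, then I'll check that it holds.

Call:
{"name": "step_arm", "arguments": {
  "targets": [
    [1,[0,-0.0007,0],0]
  ]
}}

```text
time_s: 23.35
ee_pos: [558.0, 33.1, 29.5]
tcp_rot: [[-0.017, 0.999, 0.033], [1.0, 0.017, -0.017], [-0.017, 0.033, -0.999]]
wrist_force: [6.3, -0.1, -1.6]
grip_width: 11.0
```

```bash
python3 -c "
from bench import *
for i in range(8): camera('top')"; python3 shot.py wrist w23; python3 shot.py top t23; python3 shot.py scene s23;  python3 - <<'E'
from h import *
a=cv2.imread("pics/w23.png")[300:370,230:340]; cv2.imwrite("pics/w23z.png",cv2.resize(a,None,fx=7,fy=7,interpolation=cv2.INTER_NEAREST))
a=cv2.imread("pics/s23.png")[130:340,190:450]; cv2.imwrite("pics/s23z.png",cv2.resize(a,None,fx=2.8,fy=2.8,interpolation=cv2.INTER_CUBIC))
c=dict(np.load("w23.npz")); I=c["img"]
for v in (342,348): print(v,[(u,tuple(int(x) for x in I[v,u])) for u in range(275,287)])
E
```

```text
23.75 [558.   33.1  29.5] [-2. 12. 94. -1. 72. -3.] [[-0.017, 0.999, 0.033], [1.0, 0.017, -0.017], [-0.017, 0.033, -0.999]] [ 6.4  0.1 -1.9] 11.0
23.8 [558.   33.1  29.5] [-2. 12. 94. -1. 72. -3.] [[-0.017, 0.999, 0.033], [1.0, 0.017, -0.017], [-0.017, 0.033, -0.999]] [ 6.8 -0.  -1.9] 10.9
23.85 [558.   33.1  29.5] [-2. 12. 94. -1. 72. -3.] [[-0.017, 0.999, 0.033], [1.0, 0.017, -0.017], [-0.017, 0.033, -0.999]] [ 7.3 -0.4 -1.7] 11.1
342 [(275, (255, 255, 255)), (276, (166, 178, 213)), (277, (38, 39, 96)), (278, (53, 53, 65)), (279, (61, 60, 63)), (280, (61, 62, 64)), (281, (62, 60, 64)), (282, (62, 61, 63)), (283, (56, 55, 57)), (284, (69, 73, 109)), (285, (255, 255, 255)), (286, (253, 255, 255))]
348 [(275, (255, 255, 255)), (276, (183, 196, 250)), (277, (39, 44, 170)), (278, (16, 17, 146)), (279, (22, 22, 149)), (280, (22, 23, 148)), (281, (22, 23, 146)), (282, (20, 20, 138)), (283, (51, 56, 252)), (284, (41, 48, 253)), (285, (255, 255, 255)), (286, (255, 255, 255))]
```

View pics/w23z.png

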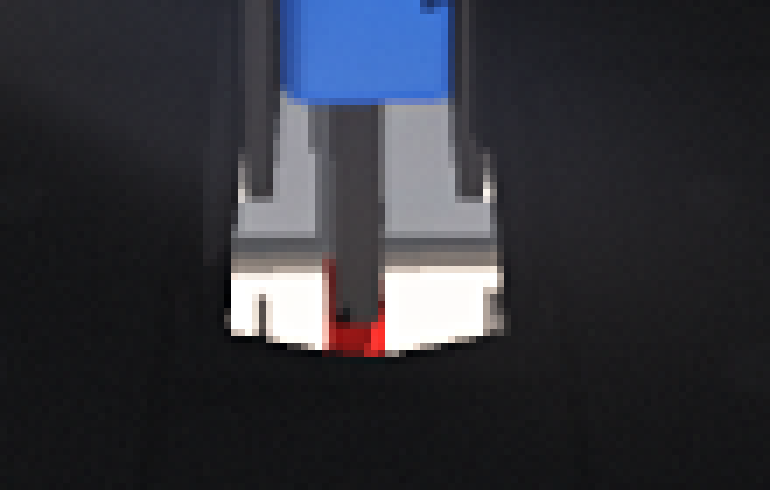

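View pics/s23z.png

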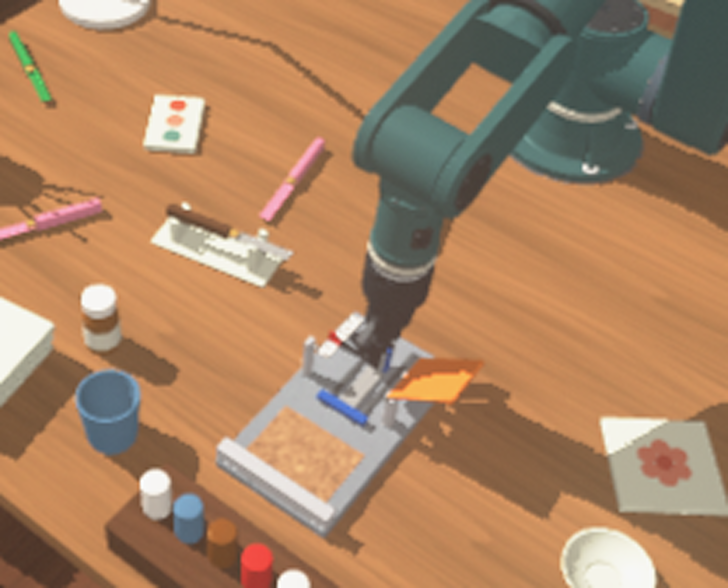

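The pointer at (281,342) sits inside the red mark, with red showing on both sides, and the arm holds steady. The flap is back, the knife is on its rest, and nothing else looks moved. Handing in.

```bash
python3 -c "
from bench import *
print(hand_in())"
```

```text
the job is handed in; nothing more can be done
None
```

The job is done and was handed in at about 24 s, with the gripper still holding the tab at the mark. I prised the flap open with the dark-handled knife, swung it fully back, and laid the knife in its rest. Then I gripped the blue tab and pulled the jaw out about 30 mm.

Last checks before hand-in:
- **Pointer:** it stood inside the red marker with red visible on both sides, about 0.2 mm off centre by pixel estimate. It stayed there for about 0.5 s, with 6–7 N of spring force on the wrist.
- **Flap:** the scene picture showed it leaning fully back on the +y side.
- **Knife:** it lay in both notches of its rest, within about 2 mm of where it started.
- **Other things:** nothing else in that picture looked moved. I judged this by eye and did not measure it.

Two things went wrong or disagreed along the way:
- **First grasp:** the gripper pinched only the top of the handle and shifted the knife about 4 mm in its rest. I opened, measured again and re-gripped.
- **Pull distance:** the first estimate was 29 mm, but the close-up showed about 1 mm more was needed. I set the final position from the close-up.

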